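# Stack the laundry tubs and dosing cup on the drip tray

### The job

Tidy the laundry supplies into one stack on the round drip tray: the large tub flat inside the tray, the medium tub on it, the small tub on that, and the dosing cup on top, mouth up, each one fully seated in the recessed lid of the one below. Build it from the bottom up, setting each piece down rather than dropping it, and leave the peg jar, the brush and the spray bottle where they are.

Things in the scene. Friction and masses are not known exactly. Their poses are not given: they have to be found in the camera images.
- tray: Round steel drip tray, fixed to the worktop, 98 mm in diameter. Origin: centre of its underside, on the worktop; z up. Its flat floor lies 4 mm above the origin, inside a rim 3 mm thick whose top is 9 mm above the worktop; the floor is about 89 mm across. It is the only wide, shallow, empty dish.
- large_tub: The large round white stacking tub with a grey band round its lid, 68 mm in diameter and 50 mm high, closed, rigid, standing upright and loose. Origin: centre of its underside; z up. Its flat lid lies 4 mm below its top edge (46 mm above the origin), inside an upstanding rim 2.5 mm thick, so the recess is 63 mm across and 4 mm deep. About 0.24 kg.
- medium_tub: The medium round white stacking tub with a grey band round its lid, 55 mm in diameter and 45 mm high, closed, rigid, standing upright and loose. Origin: centre of its underside; z up. Its flat lid lies 4 mm below its top edge (41 mm above the origin), inside an upstanding rim 2.5 mm thick, so the recess is 50 mm across and 4 mm deep. About 0.15 kg.
- small_tub: The small round white stacking tub with a grey band round its lid, 42 mm in diameter and 40 mm high, closed, rigid, standing upright and loose. Origin: centre of its underside; z up. Its flat lid lies 4 mm below its top edge (36 mm above the origin), inside an upstanding rim 2.5 mm thick, so the recess is 37 mm across and 4 mm deep. About 0.09 kg. 
- cup: White open dosing cup without handle, standing mouth up and loose: foot 29 mm in diameter, 33 mm from 6 mm up, 34 mm at the rim, 36 mm high, wall 2.5 mm, inside floor 3 mm up. Origin: centre of its underside; z up. About 0.03 kg.
- peg_jar: Bystander: glass jar with metal lid, 60 mm in diameter, 80 mm high, standing loose. Origin: centre of its underside.
- brush: Bystander: scrubbing brush, 160 x 58 x 37 mm, wooden back over white bristles, lying loose, bristles down, long side along its own x axis. Origin: centre of its underside.
- spray: Bystander: blue spray bottle with orange trigger head, 72 mm in diameter, 201 mm high, standing loose. Origin: centre of its underside.

How it is judged (in metres and radians):
On the way, in this order (a step that is already met when the one before it is completed fails the run):
1. the large tub stands flat inside the tray (horizontal distance between large_tub and tray below 0.014 m and z of large_tub in the frame of tray between 0.002 and 0.0065 m and angle between large_tub's own z axis and vertical below 0.06 rad), for 0.2 s.
2. the medium tub is seated in the lid of the large tub (horizontal distance between medium_tub and large_tub below 0.006 m and z of medium_tub in the frame of large_tub between 0.0435 and 0.0485 m and angle between medium_tub's own z axis and vertical below 0.06 rad), for 0.2 s.
3. the small tub is seated in the lid of the medium tub (horizontal distance between small_tub and medium_tub below 0.006 m and z of small_tub in the frame of medium_tub between 0.0385 and 0.0435 m and angle between small_tub's own z axis and vertical below 0.06 rad), for 0.2 s.
4. the dosing cup is seated, mouth up, in the lid of the small tub (horizontal distance between cup and small_tub below 0.006 m and z of cup in the frame of small_tub between 0.0335 and 0.0385 m and angle between cup's own z axis and vertical below 0.06 rad), for 0.2 s.
At the end, for the whole second after the job is handed in: One upright, still stack: large tub on the tray floor inside its rim (centres within 14 mm), then medium tub, small tub and cup (mouth up), each seated to full depth in the lid below (within 2.5 mm; centres within 6 mm); every piece within 0.06 rad of vertical and at rest (all of step 1 and all of step 2 and all of step 3 and all of step 4 and linear speed of each of large_tub, medium_tub, small_tub, cup below 0.02 m/s and angular speed of each of large_tub, medium_tub, small_tub, cup below 0.2 rad/s); the robot touches nothing.
It fails at once if the peg jar, the brush or the spray bottle is moved by more than 30 mm (distance of any of peg_jar, brush, spray from where it was at the start of the episode above 0.03 m).
It fails at once if a tub or the cup is dropped (falls freely, faster than 0.5 m/s: more than about 13 mm) ((contact force between large_tub and anything else below 0.01 N and linear speed of large_tub above 0.5 m/s) or (contact force between medium_tub and anything else below 0.01 N and linear speed of medium_tub above 0.5 m/s) or (contact force between small_tub and anything else below 0.01 N and linear speed of small_tub above 0.5 m/s) or (contact force between cup and anything else below 0.01 N and linear speed of cup above 0.5 m/s)).
It also fails if it takes over 122 s, if anything falls off the work surface, if the arm or the gripper's body presses on something with over 40 N, if the wrist force passes 120 N, or if a joint passes its speed limit or range.

### The arm

A 6-joint arm with a two-finger parallel gripper is mounted at the origin on the work surface. World frame = base frame: x ahead of the robot, y to its left, z up, the work surface at z = 0. Lengths are in m, angles in degrees, forces in N, time in s.
With the tool pointing down it reaches from about 0.375 to 0.9 m from the base axis. Payload 3.1 kg.
Tool frame: the origin (TCP) lies midway between the tips of the shut fingers; the grasp point (between the pads) lies 19 mm behind it; x points along the fingers, y is the direction in which the jaws open and shut, and the axes are right-handed (so a half turn about x gives the same grasp; the last joint's range is limited). The gripper opens to 87 mm and grips with 3 to 60 N. Pads are 19 mm wide; open, the fingers measure 117 mm over their backs; the gripper's body (75 mm by 190 mm) begins 51 mm behind the grasp point.
Start: joints at [-76.69, 30.224, 82.088, -0, 67.689, -10.227], TCP at [0.25, -0.573, 0.223] pointing down, gripper open.
Joint ranges: [-176.69, 176.69], [-43.24, 126.21], [12.49, 139.97], [-82, 262], [0, 151.66], [-163.58, 163.58]. Speed limits (degrees/s): [159.86, 159.86, 180, 180, 180, 180].

### API

Orientations are given as a 3x3 rotation matrix whose columns are the frame's x, y, z axes.
In Python, from rig import bot gives the robot as it stands.
- The arm moves only by the tool play_rows, never from a script. Its argument "motion" is a list of rows, each a list of 3 entries, a list of its own where there are three numbers: the shift along the tool's x, y, z in mm, then the turn, a rotation vector about the tool's x, y, z in degrees, then the opening, from 0 (shut) to 1 (fully open). A call has 1 to 8 rows; each row is the pose to reach, as a shift and turn from the pose commanded when the call began, along the tool's axes at that moment; what a row does not reach only later rows make up. A row lasts 1/10 s, in which the tool goes at most 50 mm and 8.59 degrees, less where a joint would pass 70% of its speed; a pose out of reach is approached as far as the arm can. A call with a gripper value outside its range is refused whole. The fingers move at their own pace and stop on an object; the grip force is fixed at half the most. Time passes only in rows, so rows that repeat a pose let the fingers close. It gives the time, the measured TCP pose, the force and the opening at its end, in the units of the state.
- bot.read_state(): the state, without advancing time (a new reading comes with each control period).
- bot.capture(name): name is "scene" or "top" or "wrist"; returns a dict with "img" (480x640x3 uint8, blue, green, red), "mtx" (3x3 intrinsics, pixels), "rvec" (rotation vector, rad) and "tvec" (3), from world to camera coordinates, as OpenCV has them. Camera axes: x right, y down, z forward; pixel columns grow to the right and rows downward; lengths in m; the calibration is good to about 2 mm. A picture is of the moment at which its call begins. There is no depth.
- bot.hand_in(): hands the job in, once; it reports no verdict.
The state is a dict: "time_s": time; "joint_positions": joint angles; "qvel": joint speeds; "tau": joint torques, N m; "position": TCP position; "tcp_rot": TCP orientation; "force": force on the tool from outside, world axes, zero at the start; "moment": the same for the moment, N m; "opening": opening from 0.0 (shut) to 1.0 (fully open).
Only numpy, scipy, OpenCV 4.12 (cv2) and the standard library are available. Lean on these libraries where they do the work, as an engineer would, in place of code of your own. Each camera call takes 0.05 s, during which the arm holds its last target.

## Working session

There is one attempt and no reset: what is moved stays moved. The work goes in short steps, Python scripts to look and compute and a tool call to move; the robot and the scene stay as the last step left them, time stands still between calls to the robot, and variables do not carry over. Pictures are saved under pics/ and viewed, and the job is handed in when it is done.

Besides the shell and the picture viewer there is one more tool, called after "Call:" by a JSON object that holds its "fn" and its "kwargs", one argument or row to a line. play_rows: Moves the arm, as the interface text tells. Its arguments: {"type":"object","properties":{"motion":{"type":"array"}},"required":["motion"]}

```bash
ls; mkdir -p pics; python3 - <<'E'
from rig import bot
import cv2
s=bot.read_state()
for k,v in s.items(): print(k,v)
for n in ["scene","top","wrist"]:
    c=bot.capture(n); cv2.imwrite(f"pics/{n}0.png",c["img"]); print(n,c["mtx"],c["rvec"],c["tvec"])
E
```

```text
pics
time_s 0.0
joint_positions [-7.66898705e+01  3.02752817e+01  8.21541980e+01 -1.72809315e-03
  6.76897735e+01 -1.02260773e+01]
qvel [ 0.05007503 -0.07889518  0.05451712  0.18576473 -0.04802345 -0.01835343]
tau [ 1.30865366e-03 -4.40035486e+01 -1.76595873e+01  6.33871439e-02
  5.82957419e-02 -1.81687205e-04]
position [ 0.24944469 -0.57228589  0.22162329]
tcp_rot [[-5.06327555e-04  3.99338510e-01 -9.16803413e-01]
 [ 2.01902504e-03 -9.16801254e-01 -3.99338684e-01]
 [-9.99997834e-01 -2.05324523e-03 -3.42072714e-04]]
force [-0.86891658 -0.60800149 -0.28049046]
moment [-0.03991316 -0.05638505  0.04859545]
opening 0.9965468683854513
scene [[524.99732234   0.         310.77942709]
 [  0.         524.99732234 243.04082346]
 [  0.           0.           1.        ]] [ 1.11961356  2.22767187 -1.10071515] [ 0.31349071 -0.23363794  1.65891145]
top [[474.15931848   0.         319.70882832]
 [  0.         474.15931848 242.03359564]
 [  0.           0.           1.        ]] [ 2.16747605 -2.11689965  0.14082688] [0.02181536 0.53659469 1.08267677]
wrist [[389.10043654   0.         313.74959707]
 [  0.         389.10043654 237.98538903]
 [  0.           0.           1.        ]] [-2.41249116  1.57953901  0.2396836 ] [-0.62352711 -0.03586519  0.39154779]
```

View pics/top0.png

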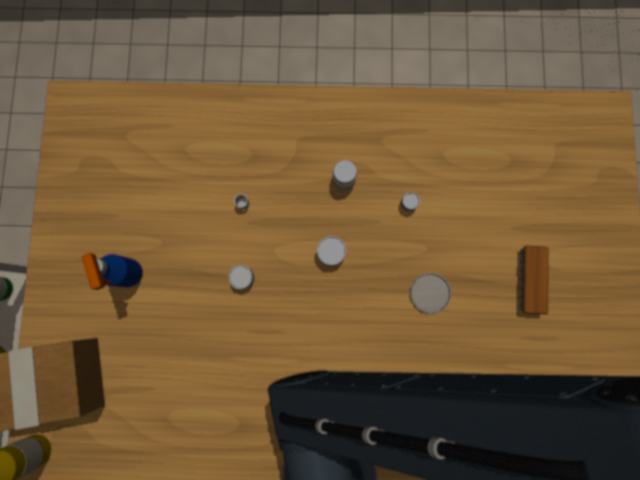

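View pics/scene0.png

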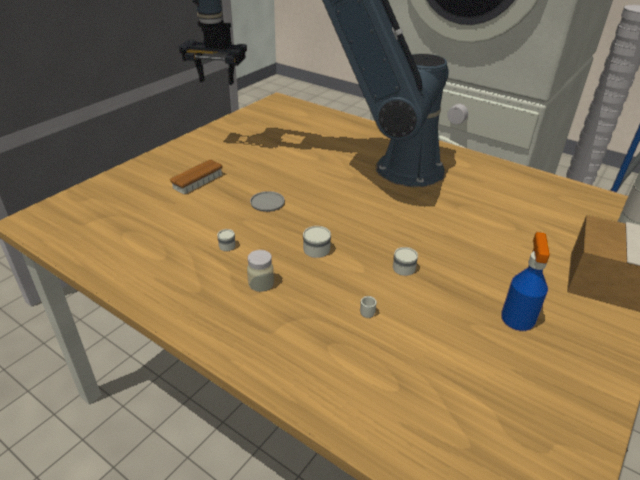

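View pics/wrist0.png

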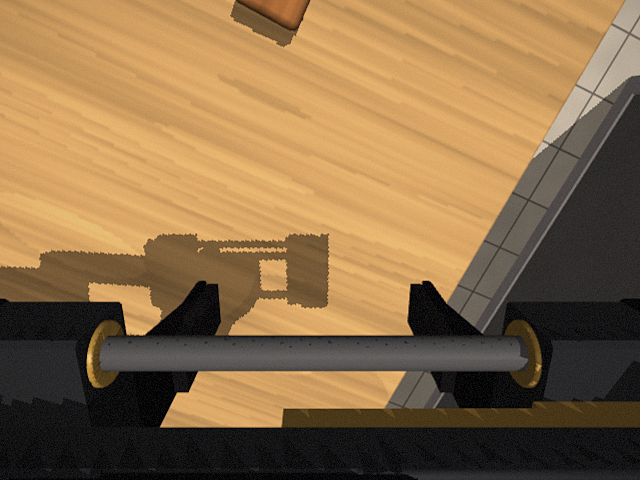

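The top view shows the cup near (241,203), jar (344,173), small tub (410,202), large (331,251), medium (240,278), tray (430,293), brush (536,280) and spray (120,270). I'll zoom in to measure them.

```bash
cat > h.py <<'E'
import numpy as np, cv2
from rig import bot
def cap(n,save=None):
    c=bot.capture(n)
    if save: cv2.imwrite(f"pics/{save}.png",c["img"])
    return c
def ray(c,uv,z):
    R=cv2.Rodrigues(np.array(c["rvec"]))[0]; t=np.array(c["tvec"]).ravel()
    uv=np.array(uv,float).reshape(-1,2)
    d=np.c_[(uv-c["mtx"][:2,2])/[c["mtx"][0,0],c["mtx"][1,1]],np.ones(len(uv))]@R
    C=-R.T@t
    return C+d*((z-C[2])/d[:,2])[:,None]
def proj(c,p):
    return cv2.projectPoints(np.array(p,float).reshape(-1,1,3),np.array(c["rvec"]),np.array(c["tvec"]),c["mtx"],None)[0].reshape(-1,2)
def circ(xy,r,z,n=72):
    a=np.linspace(0,2*np.pi,n,endpoint=False)
    return np.c_[xy[0]+r*np.cos(a),xy[1]+r*np.sin(a),np.full(n,z)]
def toolshift(p):
    "world target of the TCP -> mm along tool axes"
    s=bot.read_state(); return np.round((np.array(p)-s["position"])@s["tcp_rot"]*1000,1)
def cam(c):
    R=cv2.Rodrigues(np.array(c["rvec"]))[0]; return -R.T@np.array(c["tvec"]).ravel()
OBJ=dict(large=(.034,.050),medium=(.0275,.045),small=(.021,.040),cup=(.017,.036),tray=(.049,.009))
E
python3 - <<'E'
from h import *
c=cap("top"); print(cam(c))
g={"tray":(430,293),"large":(331,250),"medium":(240,277),"small":(410,201),"cup":(241,202)}
im=c["img"].copy()
for k,uv in g.items():
    r,z=OBJ[k]; p=ray(c,uv,z)[0]; print(k,p.round(4),np.hypot(*p[:2]).round(3))
for k,uv,z in [("jar",(344,171),.08),("brush",(536,280),.037)]: print(k,ray(c,uv,z)[0].round(3))
b=cv2.resize(im[140:340,200:460],None,fx=3,fy=3,interpolation=cv2.INTER_CUBIC)
for k,uv in g.items():
    r,z=OBJ[k]; p=ray(c,uv,z)[0]
    for (rr,zz,col) in [(r,z,(0,0,255)),(r,0,(0,255,0))]:
        q=((proj(c,circ(p,rr,zz))-[200,140]+.5)*3).astype(int); cv2.polylines(b,[q],True,col,1)
cv2.imwrite("pics/z1.png",b)
E
```

```text
[0.37694041 0.02008996 1.14809019]
tray [ 0.4234 -0.2311  0.009 ] 0.482
large [0.5161 0.0075 0.05  ] 0.516
medium [0.4485 0.218  0.045 ] 0.499
small [ 0.6395 -0.1786  0.04  ] 0.664
cup [0.6291 0.2259 0.036 ] 0.668
jar [ 0.698 -0.018  0.08 ]
brush [ 0.458 -0.472  0.037]
```

View pics/z1.png

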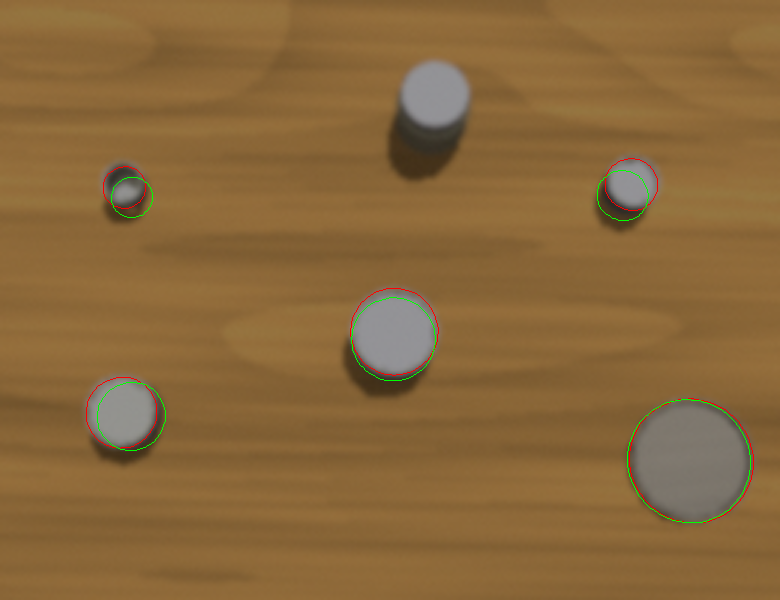

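The top view outlines agree with the given sizes. Next I need the wrist camera's offset in the tool frame so I can hover and refine.

```bash
python3 - <<'E'
from h import *
c=cap("wrist"); s=bot.read_state(); R=s["tcp_rot"]
print("cam in tool",((cam(c)-s["position"])@R).round(3)); 
Rc=cv2.Rodrigues(np.array(c["rvec"]))[0]; print("cam axes in tool",(Rc@R).round(3))
print(s["position"], proj(c,s["position"]))
for p in [(.5161,.0075,.2),(.4234,-.2311,.2)]: print(toolshift(p))
E
```

```text
cam in tool [-0.162 -0.    -0.081]
cam axes in tool [[ 0.     1.    -0.   ]
 [-0.294  0.     0.956]
 [ 0.956 -0.     0.294]]
[ 0.24952956 -0.57265243  0.22207297] [[314.79277604 302.83121402]]
[  22.6 -425.4 -476.1]
[  22.4 -243.7 -295.8]
```

Call:
{"fn": "play_rows", "kwargs": {
  "motion": [
    [[22, -31, -37], [0, 0, 0], 1],
    [[22, -61, -74], [0, 0, 0], 1],
    [[22, -91, -111], [0, 0, 0], 1],
    [[22, -122, -148], [0, 0, 0], 1],
    [[22, -153, -185], [0, 0, 0], 1],
    [[22, -183, -222], [0, 0, 0], 1],
    [[22, -214, -259], [0, 0, 0], 1],
    [[22, -244, -296], [0, 0, 0], 1]
  ]
}}

```text
time_s: 1.05
position: [0.4241, -0.2293, 0.2007]
tcp_rot: [[0.0, 0.399, -0.917], [-0.0, -0.917, -0.399], [-1.0, 0.0, -0.0]]
force: [1.4, -1.0, 0.1]
opening: 1.003
```

Call:
{"fn": "play_rows", "kwargs": {
  "motion": [
    [[0, 0, 0], [0, 0, 0], 1],
    [[0, 0, 0], [0, 0, 0], 1],
    [[0, 0, 0], [0, 0, 0], 1]
  ]
}}

```text
time_s: 1.35
position: [0.4236, -0.2321, 0.2007]
tcp_rot: [[0.0, 0.399, -0.917], [-0.001, -0.917, -0.399], [-1.0, 0.001, 0.0]]
force: [0.4, 0.2, 0.0]
opening: 1.0
```

```bash
python3 - <<'E'
from h import *
s=bot.read_state(); print(s["position"],s["joint_positions"],s["time_s"],s["tcp_rot"])
c=cap("wrist","w1"); print(cam(c),proj(c,[(.4234,-.2311,.009),(.5161,.0075,.05)]))
print(toolshift((.5161,.0075,.2)))
E
```

```text
[ 0.42355889 -0.2320633   0.20066432] [-4.19889053e+01  2.11624318e+01  1.03454309e+02 -2.99761475e-02
  5.53358295e+01  2.45193445e+01] 1.35 [[ 3.27454847e-04  3.98889592e-01 -9.16998902e-01]
 [-8.73675251e-04 -9.16998487e-01 -3.98889724e-01]
 [-9.99999565e-01  9.31777619e-04  4.82243657e-05]]
[ 0.49749156 -0.1993187   0.36254167] [[312.93377279 209.01021316]
 [ 50.04730662 -32.3683975 ]]
[   0.5 -183.2 -180.5]
```

View pics/w1.png

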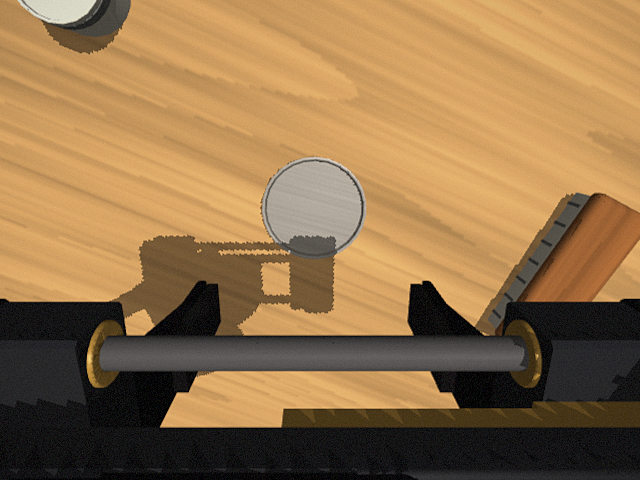

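```bash
cat >> h.py <<'E'
from scipy.optimize import minimize
def sil(c,xy,r,z1,z0=0.,r0=None):
    pts=np.r_[proj(c,circ(xy,r,z1)),proj(c,circ(xy,r0 or r,z0))]
    return cv2.convexHull(pts.astype(np.float32)).reshape(-1,2)
def fitsil(c,xy0,r,z1,z0=0.,r0=None,sat=70,pad=12,name=None):
    hsv=cv2.cvtColor(c["img"],cv2.COLOR_BGR2HSV)
    m=((hsv[...,1]<sat)).astype(np.uint8)
    h0=sil(c,xy0,r,z1,z0,r0); roi=np.zeros_like(m)
    cv2.fillPoly(roi,[h0.astype(np.int32)],1); roi=cv2.dilate(roi,np.ones((2*pad+1,)*2,np.uint8))
    m&=roi; S=4
    n,l,st,_=cv2.connectedComponentsWithStats(m)
    m=(l==1+np.argmax(st[1:,4])).astype(np.uint8)
    cs=cv2.findContours(m,cv2.RETR_EXTERNAL,cv2.CHAIN_APPROX_NONE)[0]
    m[:]=0; cv2.drawContours(m,cs,-1,1,-1)
    def f(p):
        q=np.zeros(m.shape,np.uint8)
        cv2.fillPoly(q,[np.round(sil(c,p,r,z1,z0,r0)*16).astype(np.int32)],1,cv2.LINE_8,4)
        return -(q&m).sum()/float((q|m).sum())
    best=min((minimize(f,np.array(xy0)+d,method="Nelder-Mead",options=dict(initial_simplex=np.array(xy0)+d+np.array([[0,0],[.006,0],[0,.006]]),xatol=1e-5,fatol=1e-5)) for d in ([0,0],[.004,-.003],[-.004,.003])),key=lambda o:o.fun)
    if name:
        im=c["img"].copy(); cv2.polylines(im,[sil(c,best.x,r,z1,z0,r0).astype(np.int32)],True,(0,0,255),1)
        im[m>0]=(im[m>0]*.7+np.array([0,75,0])).astype(np.uint8); cv2.imwrite(f"pics/{name}.png",im)
    return best.x.round(4),-best.fun
E
python3 - <<'E'
from h import *
c=cap("wrist")
print(fitsil(c,(.4234,-.2311),.049,.009,name="w1f"))
print(fitsil(c,(.4234,-.2311),.049,.009,sat=90), fitsil(c,(.4234,-.2311),.049,.009,sat=50))
E
```

```text
(array([ 0.4558, -0.1203]), np.float64(-0.0))
(array([ 0.4558, -0.1203]), np.float64(-0.0)) (array([ 0.4558, -0.1203]), np.float64(-0.0))h.py:41: RuntimeWarning: overflow encountered in scalar negative
  return -(q&m).sum()/float((q|m).sum())
```

View pics/w1f.png

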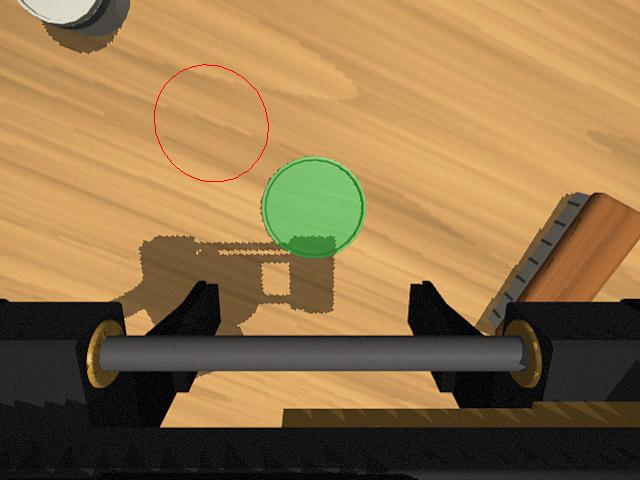

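Call:
{"fn": "play_rows", "kwargs": {
  "motion": [
    [[0, -30, -30], [0, 0, 0], 1],
    [[0, -60, -60], [0, 0, 0], 1],
    [[0, -90, -89], [0, 0, 0], 1],
    [[0, -120, -120], [0, 0, 0], 1],
    [[0, -150, -150], [0, 0, 0], 1],
    [[0, -183, -181], [0, 0, 0], 1],
    [[0, -183, -181], [0, 0, 0], 1],
    [[0, -183, -181], [0, 0, 0], 1]
  ]
}}

```text
time_s: 2.25
position: [0.5166, 0.0086, 0.2004]
tcp_rot: [[-0.0, 0.4, -0.917], [-0.0, -0.917, -0.4], [-1.0, 0.0, 0.0]]
force: [0.9, 0.0, 0.5]
opening: 0.999
```

```bash
python3 - <<'E'
from h import *
s=bot.read_state(); print(s["position"],s["joint_positions"])
c=cap("wrist")
print(fitsil(c,(.516,.0075),.034,.05,name="w2f"))
E
```

```text
[0.51657709 0.00859192 0.20035342] [-1.14360105e+01  2.36579143e+01  9.89009954e+01 -3.45260384e-02
  5.74536635e+01  5.50053284e+01]
(array([0.5239, 0.0761]), np.float64(-0.0))h.py:41: RuntimeWarning: overflow encountered in scalar negative
  return -(q&m).sum()/float((q|m).sum())
```

View pics/w2f.png

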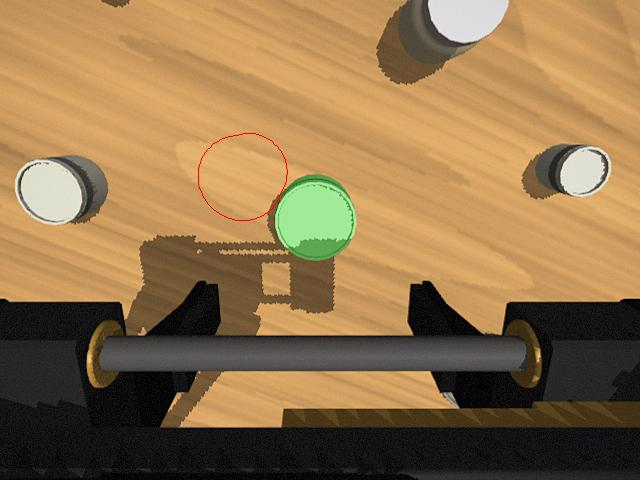

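The segmentation masks sit right on the objects. The fit only failed on an unsigned-integer sign bug, so I'll fix that and measure everything in this view: large at (316,218), medium at (52,190), small at (583,170).

```bash
sed -i 's/return -(q&m).sum()/return -float((q\&m).sum())/' h.py; python3 - <<'E'
from h import *
c=cap("wrist")
s=bot.read_state(); print(s["position"])
print(fitsil(c,(.516,.0075),.034,.05,name="w2f"))
print(fitsil(c,(.4485,.218),.0275,.045,name="w2m"))
print(fitsil(c,(.6395,-.1786),.021,.04,name="w2s"))
# tray from the previous frame, same camera mounting: capture again through top
t=cap("top"); print(fitsil(t,(.4234,-.2311),.049,.009,sat=110,pad=5,name="t2"))
# old frame
R=cv2.Rodrigues(np.array(c["rvec"]))[0]; c1=dict(c); c1["img"]=cv2.imread("pics/w1.png"); c1["tvec"]=-R@np.array([0.49749156,-0.1993187,0.36254167])
print(fitsil(c1,(.4234,-.2311),.049,.009,name="w1f"))
E
```

```text
[0.5161761  0.00741125 0.20039568]
(array([0.5161, 0.0072]), np.float64(0.9544099596703489))
(array([0.4495, 0.2178]), np.float64(0.9449025487256372))
(array([ 0.6411, -0.1805]), np.float64(0.9194160583941606))
(array([ 0.4247, -0.2316]), np.float64(0.9632508833922262))
(array([ 0.4216, -0.2324]), np.float64(0.9590003455027064))
```

View pics/w2f.png

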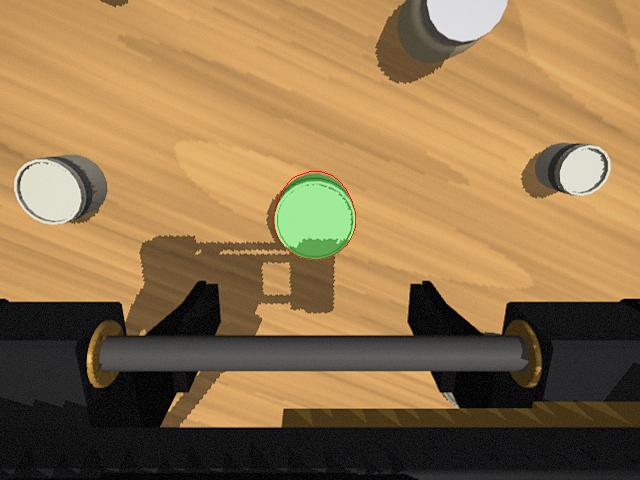

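View pics/w2s.png

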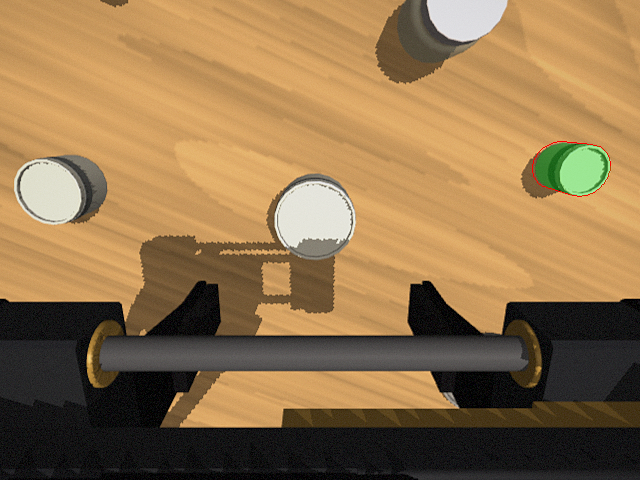

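Large tub is at (0.516, 0.007), straight below the TCP. I'll descend to z≈0.015 and close.

Call:
{"fn": "play_rows", "kwargs": {
  "motion": [
    [[40, 0, 0], [0, 0, 0], 1],
    [[80, 0, 0], [0, 0, 0], 1],
    [[120, 0, 0], [0, 0, 0], 1],
    [[150, 0, 0], [0, 0, 0], 1],
    [[170, 0, 0], [0, 0, 0], 1],
    [[185, 0, 0], [0, 0, 0], 1],
    [[185, 0, 0], [0, 0, 0], 1],
    [[185, 0, 0], [0, 0, 0], 1]
  ]
}}

```text
time_s: 3.2
position: [0.5164, 0.0077, 0.0156]
tcp_rot: [[-0.0, 0.397, -0.918], [0.0, -0.918, -0.397], [-1.0, -0.0, 0.0]]
force: [1.0, -0.5, -0.7]
opening: 0.999
```

Call:
{"fn": "play_rows", "kwargs": {
  "motion": [
    [[0, 0, 0], [0, 0, 0], 0.7],
    [[0, 0, 0], [0, 0, 0], 0.6],
    [[0, 0, 0], [0, 0, 0], 0.5],
    [[0, 0, 0], [0, 0, 0], 0.5],
    [[0, 0, 0], [0, 0, 0], 0.5],
    [[0, 0, 0], [0, 0, 0], 0.5]
  ]
}}

```text
time_s: 3.8
position: [0.5171, 0.0088, 0.0163]
tcp_rot: [[0.002, 0.4, -0.917], [-0.001, -0.917, -0.4], [-1.0, 0.001, -0.001]]
force: [-0.2, -1.5, 5.2]
opening: 0.756
```

Call:
{"fn": "play_rows", "kwargs": {
  "motion": [
    [[-10, 0, 0], [0, 0, 0], 0.5],
    [[-40, 0, 0], [0, 0, 0], 0.5],
    [[-80, 0, 0], [0, 0, 0], 0.5],
    [[-110, 0, 0], [0, 0, 0], 0.5],
    [[-130, 0, 0], [0, 0, 0], 0.5],
    [[-130, 0, 0], [0, 0, 0], 0.5]
  ]
}}

```text
time_s: 4.4
position: [0.518, 0.009, 0.1484]
tcp_rot: [[0.006, 0.4, -0.917], [-0.001, -0.917, -0.4], [-1.0, 0.003, -0.005]]
force: [0.9, -0.1, -2.2]
opening: 0.756
```

```bash
python3 - <<'E'
from h import *
s=bot.read_state(); print(s["position"],s["force"],s["opening"])
c=cap("wrist","w3")
print(toolshift((.4225,-.232,.145)))
E
```

```text
[0.51800812 0.00898787 0.14837517] [ 0.87915631 -0.07362689 -2.19282337] 0.756090250950958
[  1.5 183.4 182.8]
```

View pics/w3.png

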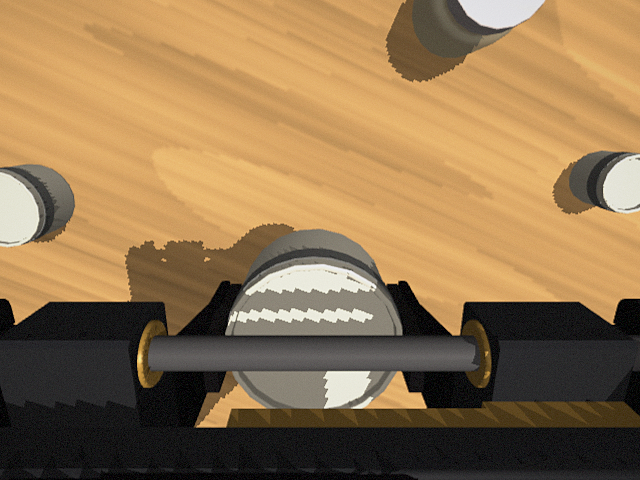

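The large tub is held between the pads, and the 2.2 N load matches its weight. Next, over to the tray.

Call:
{"fn": "play_rows", "kwargs": {
  "motion": [
    [[0, 20, 20], [0, 0, 0], 0.5],
    [[0, 50, 50], [0, 0, 0], 0.5],
    [[0, 80, 80], [0, 0, 0], 0.5],
    [[0, 110, 110], [0, 0, 0], 0.5],
    [[0, 140, 140], [0, 0, 0], 0.5],
    [[0, 165, 165], [0, 0, 0], 0.5],
    [[0, 183, 182], [0, 0, 0], 0.5],
    [[0, 183, 182], [0, 0, 0], 0.5]
  ]
}}

```text
time_s: 5.25
position: [0.4213, -0.2339, 0.144]
tcp_rot: [[-0.002, 0.395, -0.919], [0.001, -0.919, -0.395], [-1.0, -0.001, 0.001]]
force: [-0.7, 0.9, -2.0]
opening: 0.753
```

Call:
{"fn": "play_rows", "kwargs": {
  "motion": [
    [[0, 0, 0], [0, 0, 0], 0.5],
    [[0, 0, 0], [0, 0, 0], 0.5],
    [[0, 0, 0], [0, 0, 0], 0.5]
  ]
}}

```text
time_s: 5.55
position: [0.4225, -0.23, 0.1451]
tcp_rot: [[-0.001, 0.401, -0.916], [0.001, -0.916, -0.401], [-1.0, -0.002, 0.001]]
force: [0.1, 0.6, -1.4]
opening: 0.755
```

```bash
python3 - <<'E'
from h import *
s=bot.read_state(); print(s["position"],s["force"],s["opening"]);print(s["tcp_rot"].round(4))
c=cap("wrist","w4"); print(s["joint_positions"])
print(toolshift((.4225,-.232,.05)))
E
```

```text
[ 0.42252511 -0.22995213  0.14507421] [ 0.12117383  0.5902423  -1.37722724] 0.754507003220993
[[-1.100e-03  4.008e-01 -9.161e-01]
 [ 1.300e-03 -9.161e-01 -4.008e-01]
 [-1.000e+00 -1.600e-03  5.000e-04]]
[-4.19047668e+01  2.62844192e+01  1.06793339e+02  1.51118424e-02
  4.70181183e+01  2.44541836e+01]
[95.2  1.7  0.9]
```

View pics/w4.png

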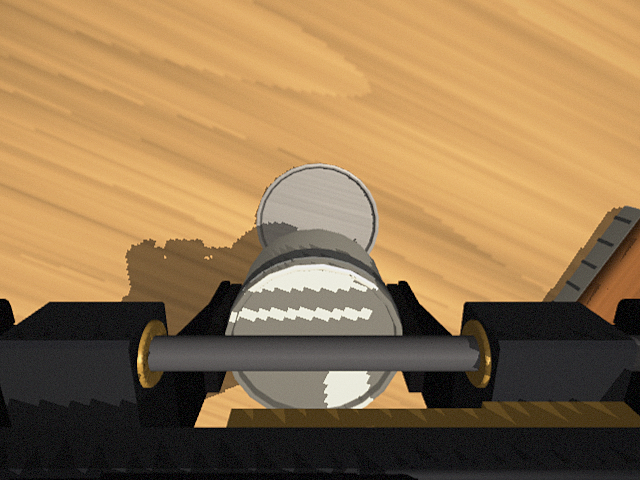

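The tub is in line above the tray. Lowering to just above its floor, then creeping.

Call:
{"fn": "play_rows", "kwargs": {
  "motion": [
    [[35, 1, 0], [0, 0, 0], 0.5],
    [[70, 1, 0], [0, 0, 0], 0.5],
    [[95, 1, 0], [0, 0, 0], 0.5],
    [[110, 1, 0], [0, 0, 0], 0.5],
    [[117, 1, 0], [0, 0, 0], 0.5],
    [[121, 1, 0], [0, 0, 0], 0.5],
    [[121, 1, 0], [0, 0, 0], 0.5],
    [[121, 1, 0], [0, 0, 0], 0.5]
  ]
}}

```text
time_s: 6.4
position: [0.4236, -0.2326, 0.0253]
tcp_rot: [[0.001, 0.4, -0.917], [-0.001, -0.917, -0.4], [-1.0, 0.001, -0.001]]
force: [0.1, 0.6, -2.0]
opening: 0.755
```

Call:
{"fn": "play_rows", "kwargs": {
  "motion": [
    [[1, 0, 0], [0, 0, 0], 0.5],
    [[2, 0, 0], [0, 0, 0], 0.5],
    [[3, 0, 0], [0, 0, 0], 0.5],
    [[4, 0, 0], [0, 0, 0], 0.5],
    [[4, 0, 0], [0, 0, 0], 0.5],
    [[4, 0, 0], [0, 0, 0], 0.5]
  ]
}}

```text
time_s: 7.0
position: [0.423, -0.2324, 0.0205]
tcp_rot: [[-0.0, 0.399, -0.917], [0.0, -0.917, -0.399], [-1.0, -0.0, 0.0]]
force: [-0.5, -0.1, -1.3]
opening: 0.759
```

```bash
python3 - <<'E'
from h import *
s=bot.read_state(); print(s["position"],s["force"],s["opening"]);print(s["tcp_rot"].round(4))
c=cap("wrist","w5");cap("scene","s5")
E
```

```text
[ 0.42299443 -0.23237282  0.02050412] [-0.46144022 -0.14335322 -1.27786636] 0.7586916439029237
[[-1.000e-04  3.993e-01 -9.168e-01]
 [ 1.000e-04 -9.168e-01 -3.993e-01]
 [-1.000e+00 -1.000e-04  1.000e-04]]
```

View pics/w5.png

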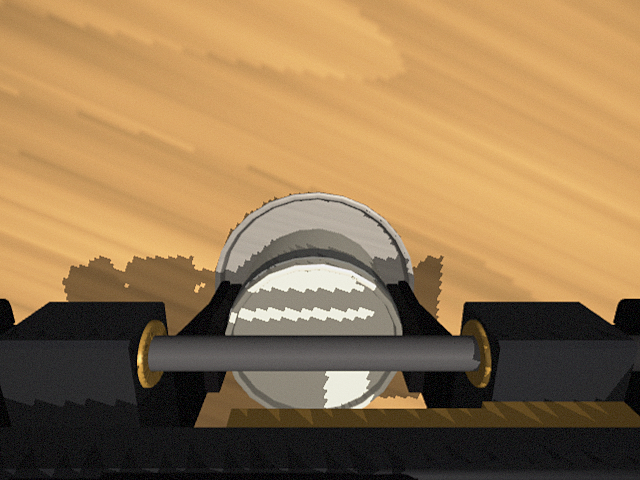

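View pics/s5.png

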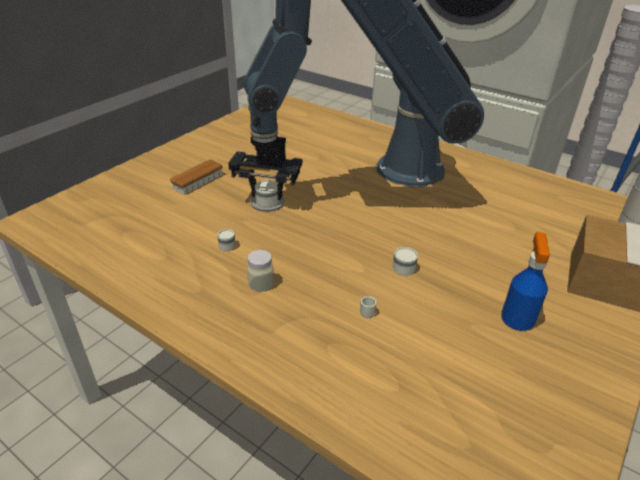

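Call:
{"fn": "play_rows", "kwargs": {
  "motion": [
    [[0.5, 0, 0], [0, 0, 0], 0.5],
    [[1, 0, 0], [0, 0, 0], 0.5],
    [[1, 0, 0], [0, 0, 0], 0.5],
    [[1, 0, 0], [0, 0, 0], 0.5]
  ]
}}

```text
time_s: 7.5
position: [0.423, -0.2324, 0.0203]
tcp_rot: [[0.0, 0.399, -0.917], [-0.0, -0.917, -0.399], [-1.0, 0.001, -0.0]]
force: [-0.9, -0.2, 5.2]
opening: 0.752
```

Call:
{"fn": "play_rows", "kwargs": {
  "motion": [
    [[0.5, 0, 0], [0, 0, 0], 0.5],
    [[1, 0, 0], [0, 0, 0], 0.5],
    [[1, 0, 0], [0, 0, 0], 0.5],
    [[1, 0, 0], [0, 0, 0], 0.5]
  ]
}}

```text
time_s: 7.9
position: [0.423, -0.2324, 0.0202]
tcp_rot: [[0.001, 0.399, -0.917], [-0.001, -0.917, -0.399], [-1.0, 0.001, -0.0]]
force: [-2.6, 1.5, 14.6]
opening: 0.751
```

The tub is down, with the reaction rising to 14.6 N. I'll ease off 1 mm and release, then go up.

Call:
{"fn": "play_rows", "kwargs": {
  "motion": [
    [[-1, 0, 0], [0, 0, 0], 0.6],
    [[-1, 0, 0], [0, 0, 0], 0.8],
    [[-1, 0, 0], [0, 0, 0], 1],
    [[-1, 0, 0], [0, 0, 0], 1],
    [[-1, 0, 0], [0, 0, 0], 1],
    [[-1, 0, 0], [0, 0, 0], 1],
    [[-20, 0, 0], [0, 0, 0], 1],
    [[-60, 0, 0], [0, 0, 0], 1]
  ]
}}

```text
time_s: 8.7
position: [0.4214, -0.2311, 0.0769]
tcp_rot: [[-0.005, 0.399, -0.917], [0.005, -0.917, -0.399], [-1.0, -0.006, 0.003]]
force: [1.6, 0.1, -0.7]
opening: 0.998
```

Call:
{"fn": "play_rows", "kwargs": {
  "motion": [
    [[-40, 0, 0], [0, 0, 0], 1],
    [[-80, 0, 0], [0, 0, 0], 1],
    [[-120, 0, 0], [0, 0, 0], 1],
    [[-120, 0, 0], [0, 0, 0], 1],
    [[-120, 0, 0], [0, 0, 0], 1]
  ]
}}

```text
time_s: 9.2
position: [0.4232, -0.2325, 0.1992]
tcp_rot: [[0.001, 0.399, -0.917], [-0.001, -0.917, -0.399], [-1.0, 0.002, -0.001]]
force: [-0.1, 0.3, -0.4]
opening: 1.005
```

```bash
python3 - <<'E'
from h import *
s=bot.read_state(); print(s["position"],s["force"],s["opening"])
c=cap("wrist","w6")
print(fitsil(c,(.423,-.232),.0315,.054,.054,sat=60,pad=3,name="w6f"))
print(fitsil(c,(.423,-.232),.049,.009,name="w6t"))
print(toolshift((.4495,.2178,.2)))
E
```

```text
[ 0.42318747 -0.23248157  0.19921046] [-0.14633568  0.34323613 -0.42916297] 1.0048761370929196
(array([ 0.4253, -0.2307]), np.float64(0.8415310320157395))
(array([ 0.4217, -0.2324]), np.float64(0.9673520108450068))
[  -1.6 -401.4 -204.4]
```

View pics/w6f.png

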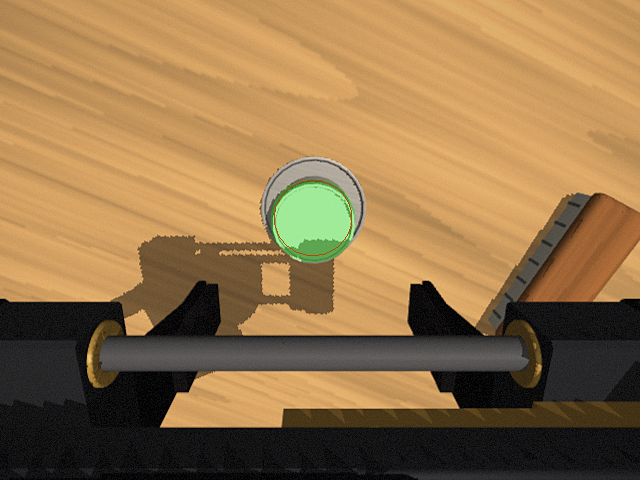

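```bash
cat >> h.py <<'E'
def overlay(c,name,circs,ctr,h=80,f=6):
    "circs: list of (xy,r,z,color)"
    u,v=np.round(proj(c,ctr)[0]).astype(int); u0,v0=max(0,u-h),max(0,v-int(h*.75))
    im=cv2.resize(c["img"][v0:v0+int(1.5*h),u0:u0+2*h],None,fx=f,fy=f,interpolation=cv2.INTER_NEAREST)
    for xy,r,z,col in circs:
        cv2.polylines(im,[np.round((proj(c,circ(xy,r,z,200))-[u0,v0]+.5)*f).astype(np.int32)],True,col,1)
    cv2.imwrite(f"pics/{name}.png",im[:600,:800])
E
python3 - <<'E'
from h import *
c=cap("wrist")
print(fitsil(c,(.423,-.232),.034,.054,.054,sat=60,pad=3))
p=(.423,-.232); o=(.4217,-.2324)
overlay(c,"w6o",[(p,.034,.054,(0,0,255)),(p,.0315,.054,(0,255,0)),(o,.049,.009,(255,0,0))],(*p,.05),60,6)
E
```

```text
(array([ 0.4252, -0.2296]), np.float64(0.883135620391151))
```

View pics/w6o.png

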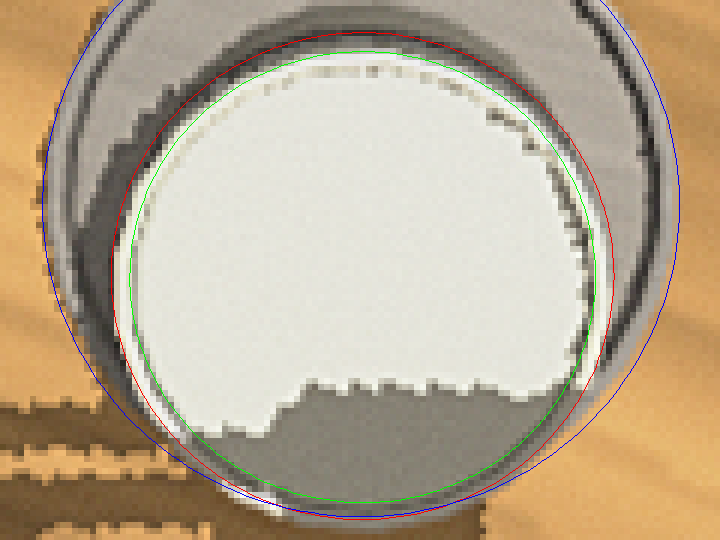

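The red circle shows the large lid within about 1.5 mm of prediction and well inside the tray. Now over to the medium tub.

Call:
{"fn": "play_rows", "kwargs": {
  "motion": [
    [[0, -40, -20], [0, 0, 0], 1],
    [[0, -80, -41], [0, 0, 0], 1],
    [[0, -120, -61], [0, 0, 0], 1],
    [[0, -160, -82], [0, 0, 0], 1],
    [[0, -200, -102], [0, 0, 0], 1],
    [[0, -240, -122], [0, 0, 0], 1],
    [[0, -280, -143], [0, 0, 0], 1],
    [[0, -320, -163], [0, 0, 0], 1]
  ]
}}

```text
time_s: 10.1
position: [0.4433, 0.1278, 0.1967]
tcp_rot: [[-0.004, 0.399, -0.917], [-0.0, -0.917, -0.399], [-1.0, -0.002, 0.004]]
force: [1.9, -1.7, -0.2]
opening: 1.002
```

Call:
{"fn": "play_rows", "kwargs": {
  "motion": [
    [[0, -40, -20], [0, 0, 0], 1],
    [[0, -80, -41], [0, 0, 0], 1],
    [[0, -80, -41], [0, 0, 0], 1],
    [[0, -80, -41], [0, 0, 0], 1],
    [[0, -80, -41], [0, 0, 0], 1]
  ]
}}

```text
time_s: 10.6
position: [0.4493, 0.2147, 0.1972]
tcp_rot: [[-0.003, 0.399, -0.917], [-0.001, -0.917, -0.399], [-1.0, -0.0, 0.004]]
force: [-1.1, 0.4, -0.6]
opening: 1.001
```

```bash
python3 - <<'E'
from h import *
s=bot.read_state(); print(s["position"],s["joint_positions"])
c=cap("wrist")
p,_=fitsil(c,(.4495,.2178),.0275,.045,name="w7f"); print(p,_)
overlay(c,"w7o",[(p,.0275,.045,(0,0,255)),(p,.025,.045,(0,255,0))],(*p,.045),60,6)
print(toolshift((*p,.2)))
E
```

```text
[0.44929504 0.21469983 0.19724722] [ 1.26771112e+01  2.26358827e+01  1.01489376e+02 -3.04623224e-02
  5.60791762e+01  7.91934522e+01]
[0.4492 0.2186] 0.9459247648902821
[-2.4 -4.  -1.3]
```

View pics/w7o.png

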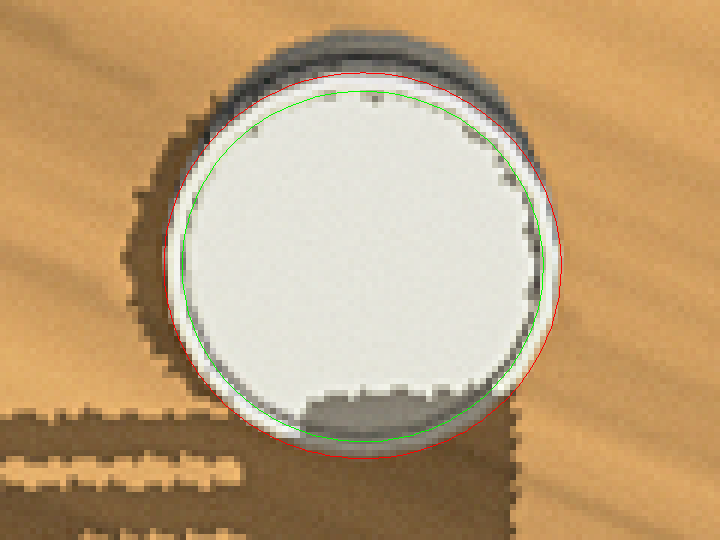

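View pics/w7f.png

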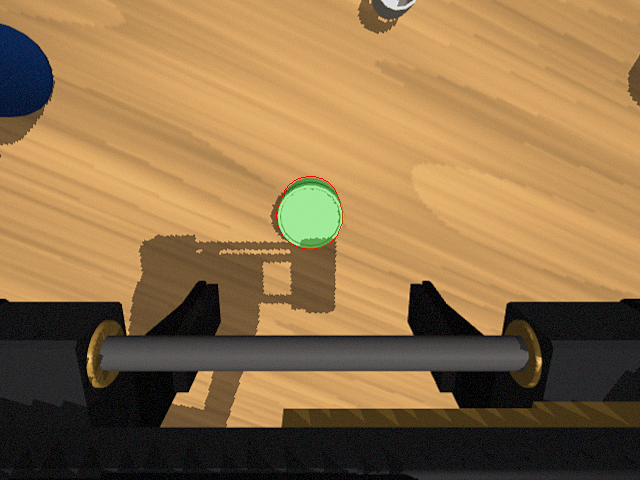

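Call:
{"fn": "play_rows", "kwargs": {
  "motion": [
    [[0, -3, 0], [0, 0, 0], 1],
    [[0, -3, 0], [0, 0, 0], 1],
    [[0, -3, 0], [0, 0, 0], 1],
    [[0, -3, 0], [0, 0, 0], 1]
  ]
}}

```text
time_s: 11.05
position: [0.4493, 0.2181, 0.1987]
tcp_rot: [[0.0, 0.399, -0.917], [0.0, -0.917, -0.399], [-1.0, 0.0, -0.0]]
force: [-0.8, 0.4, -0.7]
opening: 1.004
```

```bash
python3 - <<'E'
from h import *
s=bot.read_state(); print(s["position"])
c=cap("wrist")
print(fitsil(c,(.4495,.2178),.0275,.045))
s=bot.read_state(); print(s["position"])
print(toolshift((.4492,.2186,.015)))
E
```

```text
[0.44926785 0.21813181 0.19868995]
(array([0.4491, 0.2188]), np.float64(0.9458388375165125))
[0.4492439  0.21824544 0.19868515]
[ 1.837e+02 -4.000e-01 -1.000e-01]
```

Call:
{"fn": "play_rows", "kwargs": {
  "motion": [
    [[40, 0, 0], [0, 0, 0], 1],
    [[80, 0, 0], [0, 0, 0], 1],
    [[120, 0, 0], [0, 0, 0], 1],
    [[150, 0, 0], [0, 0, 0], 1],
    [[170, 0, 0], [0, 0, 0], 1],
    [[184, 0, 0], [0, 0, 0], 1],
    [[184, 0, 0], [0, 0, 0], 1],
    [[184, 0, 0], [0, 0, 0], 1]
  ]
}}

```text
time_s: 11.9
position: [0.4493, 0.2186, 0.0146]
tcp_rot: [[-0.0, 0.399, -0.917], [-0.0, -0.917, -0.399], [-1.0, -0.0, 0.0]]
force: [0.0, 0.3, -0.0]
opening: 0.999
```

Call:
{"fn": "play_rows", "kwargs": {
  "motion": [
    [[0, 0, 0], [0, 0, 0], 0.8],
    [[0, 0, 0], [0, 0, 0], 0.7],
    [[0, 0, 0], [0, 0, 0], 0.6],
    [[0, 0, 0], [0, 0, 0], 0.5],
    [[0, 0, 0], [0, 0, 0], 0.4],
    [[0, 0, 0], [0, 0, 0], 0.4],
    [[0, 0, 0], [0, 0, 0], 0.4],
    [[0, 0, 0], [0, 0, 0], 0.4]
  ]
}}

```text
time_s: 12.7
position: [0.4493, 0.2185, 0.0148]
tcp_rot: [[0.0, 0.399, -0.917], [0.0, -0.917, -0.399], [-1.0, 0.0, -0.0]]
force: [-0.4, -0.8, 5.5]
opening: 0.603
```

Call:
{"fn": "play_rows", "kwargs": {
  "motion": [
    [[-10, 0, 0], [0, 0, 0], 0.4],
    [[-40, 0, 0], [0, 0, 0], 0.4],
    [[-80, 0, 0], [0, 0, 0], 0.4],
    [[-120, 0, 0], [0, 0, 0], 0.4],
    [[-150, 0, 0], [0, 0, 0], 0.4],
    [[-150, 0, 0], [0, 0, 0], 0.4],
    [[-150, 0, 0], [0, 0, 0], 0.4]
  ]
}}

```text
time_s: 13.4
position: [0.4487, 0.2185, 0.1648]
tcp_rot: [[0.0, 0.399, -0.917], [0.0, -0.917, -0.399], [-1.0, 0.0, -0.0]]
force: [-0.7, -0.3, -2.7]
opening: 0.606
```

```bash
python3 - <<'E'
from h import *
s=bot.read_state(); print(s["position"],s["force"],s["opening"])
c=cap("wrist","w8")
print(toolshift((.4222,-.2327,.165)))
E
```

```text
[0.44870307 0.21854036 0.16482281] [-0.68155627 -0.32528042 -2.71697819] 0.6059233639810354
[ -1.  403.2 203.7]
```

View pics/w8.png

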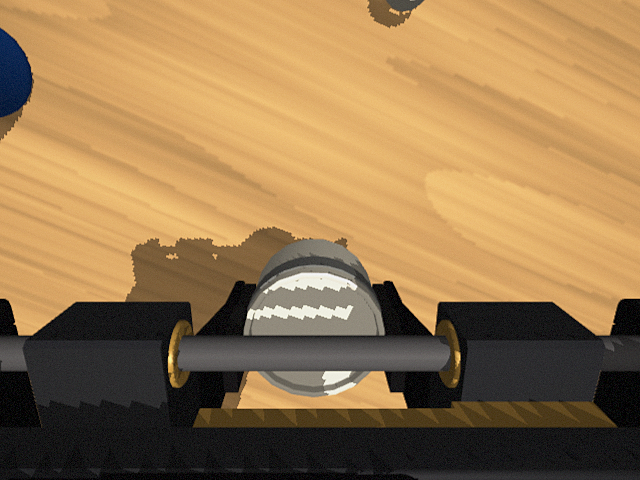

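The medium tub is held upright, centred between the pads (lid around (315,330)). Carrying it to the stack.

Call:
{"fn": "play_rows", "kwargs": {
  "motion": [
    [[0, 20, 10], [0, 0, 0], 0.4],
    [[0, 60, 30], [0, 0, 0], 0.4],
    [[0, 100, 51], [0, 0, 0], 0.4],
    [[0, 140, 71], [0, 0, 0], 0.4],
    [[0, 180, 91], [0, 0, 0], 0.4],
    [[0, 220, 111], [0, 0, 0], 0.4],
    [[0, 260, 131], [0, 0, 0], 0.4],
    [[0, 300, 151], [0, 0, 0], 0.4]
  ]
}}

```text
time_s: 14.25
position: [0.4287, -0.1178, 0.1626]
tcp_rot: [[-0.004, 0.399, -0.917], [0.003, -0.917, -0.399], [-1.0, -0.004, 0.003]]
force: [0.7, 0.0, -1.8]
opening: 0.606
```

Call:
{"fn": "play_rows", "kwargs": {
  "motion": [
    [[0, 40, 20], [0, 0, 0], 0.4],
    [[0, 75, 38], [0, 0, 0], 0.4],
    [[0, 103, 53], [0, 0, 0], 0.4],
    [[0, 103, 53], [0, 0, 0], 0.4],
    [[0, 103, 53], [0, 0, 0], 0.4],
    [[0, 103, 53], [0, 0, 0], 0.4],
    [[0, 103, 53], [0, 0, 0], 0.4],
    [[0, 103, 53], [0, 0, 0], 0.4]
  ]
}}

```text
time_s: 15.05
position: [0.4229, -0.231, 0.1643]
tcp_rot: [[-0.001, 0.401, -0.916], [0.001, -0.916, -0.401], [-1.0, -0.001, 0.0]]
force: [-0.8, -0.2, -1.8]
opening: 0.603
```

```bash
python3 - <<'E'
from h import *
s=bot.read_state(); print(s["position"],s["force"],s["opening"])
print(toolshift((.4222,-.2327,.165)))
c=cap("wrist"); p=(.4222,-.2327); q=s["position"][:2]; z=s["position"][2]
overlay(c,"w9",[(p,.034,.054,(0,0,255)),(p,.049,.009,(255,0,0)),(q,.0275,z-.0148+.045,(0,0,255)),(q,.0275,z-.0148,(0,255,0))],(*p,.09),110,3)
E
```

```text
[ 0.42293078 -0.23103816  0.16432726] [-0.79464942 -0.16181355 -1.84753863] 0.6030244688967581
[-0.7  1.2  1.3]
```

View pics/w9.png

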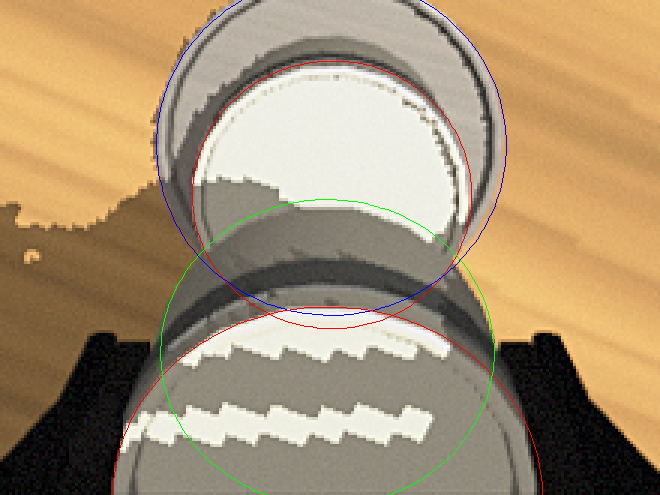

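Call:
{"fn": "play_rows", "kwargs": {
  "motion": [
    [[30, 0, 0], [0, 0, 0], 0.4],
    [[60, 0, 0], [0, 0, 0], 0.4],
    [[80, 0, 0], [0, 0, 0], 0.4],
    [[88, 0, 0], [0, 0, 0], 0.4],
    [[88, 0, 0], [0, 0, 0], 0.4],
    [[88, 0, 0], [0, 0, 0], 0.4],
    [[88, 0, 0], [0, 0, 0], 0.4],
    [[88, 0, 0], [0, 0, 0], 0.4]
  ]
}}

```text
time_s: 15.9
position: [0.4236, -0.2328, 0.0775]
tcp_rot: [[0.002, 0.399, -0.917], [-0.001, -0.917, -0.399], [-1.0, 0.002, -0.001]]
force: [-0.6, 0.2, -2.2]
opening: 0.601
```

```bash
python3 - <<'E'
from h import *
s=bot.read_state(); print(s["position"],s["force"],s["opening"])
print(toolshift((.4218,-.2327,.065)))
c=cap("wrist","w10"); cap("scene","s10")
im=cv2.imread("pics/s10.png"); cv2.imwrite("pics/s10z.png",cv2.resize(im[130:230,200:340],None,fx=5,fy=5,interpolation=cv2.INTER_CUBIC))
E
```

```text
[ 0.42362734 -0.23282266  0.07753389] [-0.60117154  0.22706884 -2.24281833] 0.6013281394817181
[12.5 -0.9  1.6]
```

View pics/w10.png

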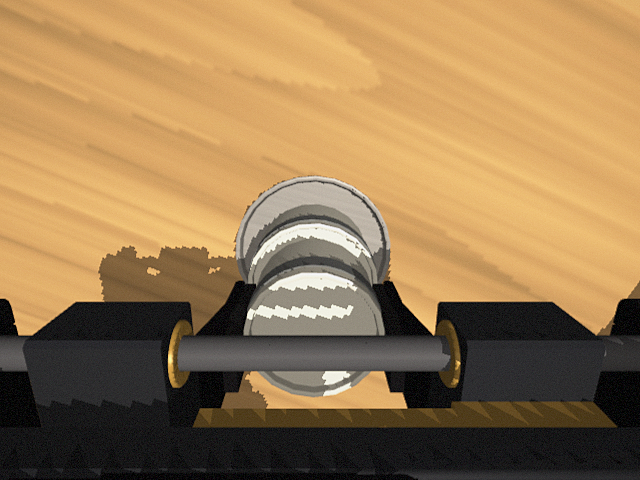

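View pics/s10z.png

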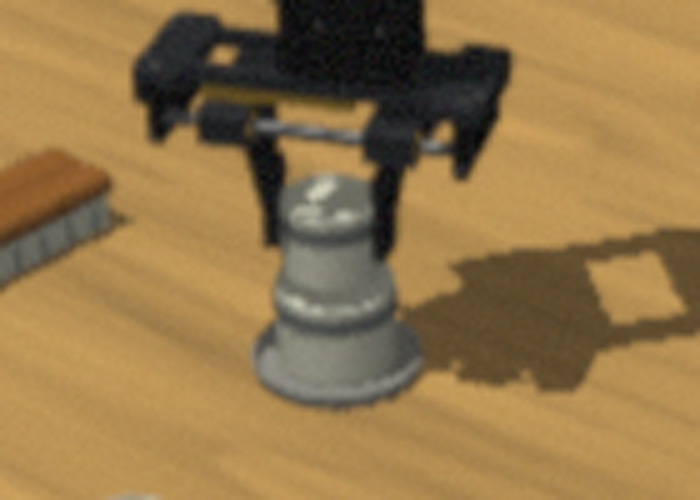

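Aligned in both views. Shifting 1 mm along tool z and lowering.

Call:
{"fn": "play_rows", "kwargs": {
  "motion": [
    [[2, -0.5, 1], [0, 0, 0], 0.4],
    [[4, -0.5, 1], [0, 0, 0], 0.4],
    [[6, -0.5, 1], [0, 0, 0], 0.4],
    [[8, -0.5, 1], [0, 0, 0], 0.4],
    [[9, -0.5, 1], [0, 0, 0], 0.4],
    [[10, -0.5, 1], [0, 0, 0], 0.4],
    [[10, -0.5, 1], [0, 0, 0], 0.4],
    [[10, -0.5, 1], [0, 0, 0], 0.4]
  ]
}}

```text
time_s: 16.8
position: [0.4219, -0.2323, 0.0665]
tcp_rot: [[-0.0, 0.399, -0.917], [0.0, -0.917, -0.399], [-1.0, -0.0, 0.0]]
force: [-0.3, -0.3, -1.2]
opening: 0.603
```

Call:
{"fn": "play_rows", "kwargs": {
  "motion": [
    [[1, 0, 0], [0, 0, 0], 0.4],
    [[2, 0, 0], [0, 0, 0], 0.4],
    [[2, 0, 0], [0, 0, 0], 0.4],
    [[2, 0, 0], [0, 0, 0], 0.4]
  ]
}}

```text
time_s: 17.2
position: [0.422, -0.2324, 0.0649]
tcp_rot: [[0.0, 0.399, -0.917], [-0.0, -0.917, -0.399], [-1.0, 0.0, -0.0]]
force: [-0.5, 0.4, 2.7]
opening: 0.607
```

Call:
{"fn": "play_rows", "kwargs": {
  "motion": [
    [[0.5, 0, 0], [0, 0, 0], 0.4],
    [[1, 0, 0], [0, 0, 0], 0.4],
    [[1, 0, 0], [0, 0, 0], 0.4]
  ]
}}

```text
time_s: 17.5
position: [0.422, -0.2324, 0.0648]
tcp_rot: [[0.001, 0.399, -0.917], [-0.001, -0.917, -0.399], [-1.0, 0.001, -0.0]]
force: [-1.8, 1.2, 12.1]
opening: 0.605
```

Call:
{"fn": "play_rows", "kwargs": {
  "motion": [
    [[-1, 0, 0], [0, 0, 0], 0.5],
    [[-1, 0, 0], [0, 0, 0], 0.7],
    [[-1, 0, 0], [0, 0, 0], 1],
    [[-1, 0, 0], [0, 0, 0], 1],
    [[-1, 0, 0], [0, 0, 0], 1],
    [[-1, 0, 0], [0, 0, 0], 1],
    [[-1, 0, 0], [0, 0, 0], 1],
    [[-1, 0, 0], [0, 0, 0], 1]
  ]
}}

```text
time_s: 18.3
position: [0.4219, -0.2323, 0.0645]
tcp_rot: [[-0.0, 0.399, -0.917], [0.0, -0.917, -0.399], [-1.0, -0.0, 0.0]]
force: [0.4, 0.8, -0.5]
opening: 0.991
```

Call:
{"fn": "play_rows", "kwargs": {
  "motion": [
    [[-15, 0, 0], [0, 0, 0], 1],
    [[-50, 0, 0], [0, 0, 0], 1],
    [[-90, 0, 0], [0, 0, 0], 1],
    [[-120, 0, 0], [0, 0, 0], 1],
    [[-135, 0, 0], [0, 0, 0], 1],
    [[-135, 0, 0], [0, 0, 0], 1],
    [[-135, 0, 0], [0, 0, 0], 1],
    [[-135, 0, 0], [0, 0, 0], 1]
  ]
}}

```text
time_s: 19.1
position: [0.4211, -0.2317, 0.1983]
tcp_rot: [[-0.002, 0.399, -0.917], [0.002, -0.917, -0.399], [-1.0, -0.003, 0.001]]
force: [-0.1, -0.5, 0.3]
opening: 1.0
```

```bash
python3 - <<'E'
from h import *
s=bot.read_state(); print(s["position"],s["force"],s["opening"])
c=cap("wrist"); p=(.4220,-.2325)
overlay(c,"w11",[(p,.034,.054,(0,0,255)),(p,.0275,.095,(0,0,255)),(p,.025,.095,(0,255,0))],(*p,.07),60,6)
sc=cap("scene"); cv2.imwrite("pics/s11.png",cv2.resize(sc["img"][130:230,200:340],None,fx=5,fy=5,interpolation=cv2.INTER_CUBIC))
print(toolshift((.641,-.1805,.2)))
E
```

```text
[ 0.42112225 -0.23166488  0.1983304 ] [-0.13574853 -0.45963313  0.33535047] 1.0000908892603226
[  -2.1   40.7 -222. ]
```

View pics/w11.png

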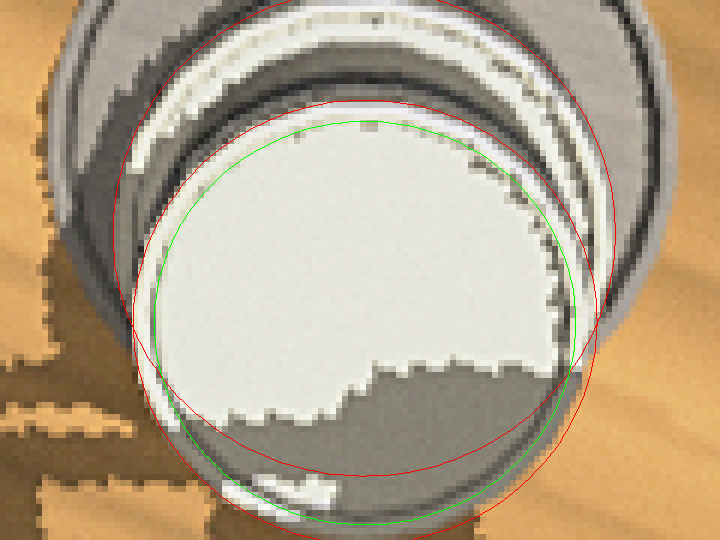

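View pics/s11.png

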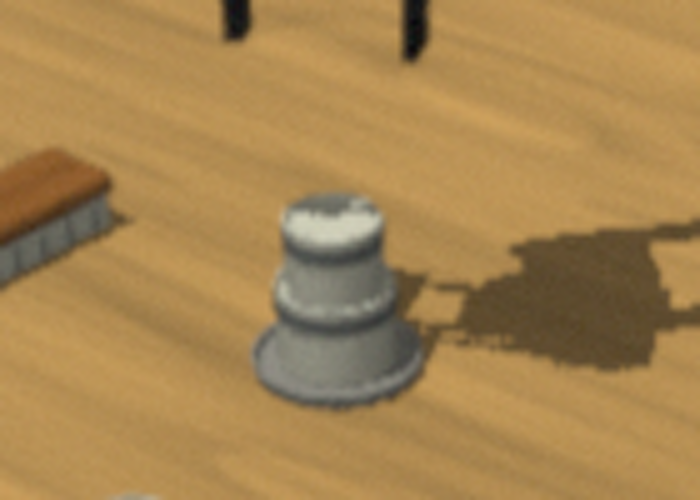

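The medium tub is seated: contact came at the expected height and the rim matches the prediction to about 1 px. Next is the small tub.

Call:
{"fn": "play_rows", "kwargs": {
  "motion": [
    [[0, 7, -40], [0, 0, 0], 1],
    [[0, 15, -80], [0, 0, 0], 1],
    [[0, 22, -120], [0, 0, 0], 1],
    [[0, 30, -160], [0, 0, 0], 1],
    [[0, 37, -200], [0, 0, 0], 1],
    [[0, 41, -222], [0, 0, 0], 1],
    [[0, 41, -222], [0, 0, 0], 1],
    [[0, 41, -222], [0, 0, 0], 1]
  ]
}}

```text
time_s: 20.0
position: [0.6409, -0.1807, 0.1978]
tcp_rot: [[-0.003, 0.4, -0.916], [0.001, -0.916, -0.4], [-1.0, -0.002, 0.003]]
force: [-0.9, -0.2, 0.2]
opening: 1.002
```

Call:
{"fn": "play_rows", "kwargs": {
  "motion": [
    [[0, 0, 0], [0, 0, 0], 1],
    [[0, 0, 0], [0, 0, 0], 1],
    [[0, 0, 0], [0, 0, 0], 1],
    [[0, 0, 0], [0, 0, 0], 1]
  ]
}}

```text
time_s: 20.4
position: [0.6413, -0.1816, 0.1998]
tcp_rot: [[0.0, 0.399, -0.917], [-0.0, -0.917, -0.399], [-1.0, 0.0, -0.0]]
force: [0.0, -0.3, -0.2]
opening: 1.002
```

```bash
python3 - <<'E'
from h import *
c=cap("wrist")
s=bot.read_state(); print(s["position"],s["joint_positions"])
p,_=fitsil(c,(.641,-.1805),.021,.04); print(p,_)
overlay(c,"w12",[(p,.021,.04,(0,0,255)),(p,.0185,.04,(0,255,0))],(*p,.04),60,6)
print(toolshift((*p,.015)))
E
```

```text
[ 0.64149768 -0.1815845   0.19984228] [-2.53884177e+01  3.48528369e+01  7.69501553e+01 -7.44938179e-04
  6.81835922e+01  4.11097136e+01]
[ 0.6409 -0.181 ] 0.9226988382484361
[184.8  -0.8   0.3]
```

View pics/w12.png

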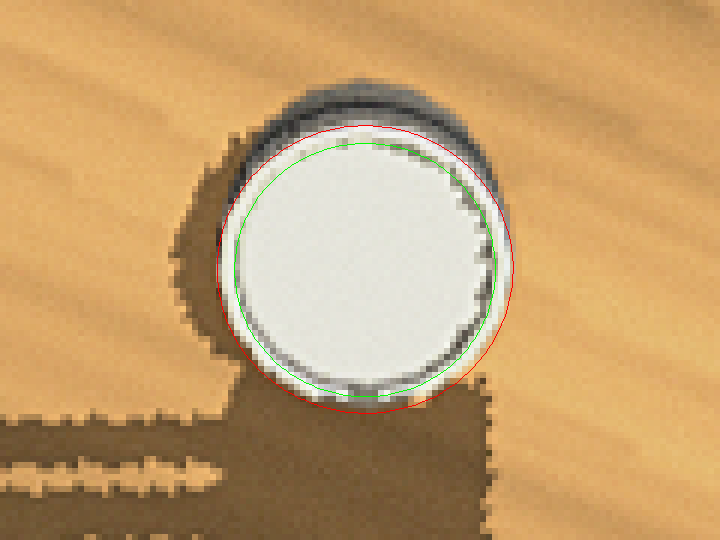

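Call:
{"fn": "play_rows", "kwargs": {
  "motion": [
    [[40, -1, 0], [0, 0, 0], 1],
    [[80, -1, 0], [0, 0, 0], 1],
    [[120, -1, 0], [0, 0, 0], 1],
    [[150, -1, 0], [0, 0, 0], 1],
    [[175, -1, 0], [0, 0, 0], 1],
    [[188, -1, 0], [0, 0, 0], 0.9],
    [[188, -1, 0], [0, 0, 0], 0.8],
    [[188, -1, 0], [0, 0, 0], 0.7]
  ]
}}

```text
time_s: 21.25
position: [0.6422, -0.1807, 0.0124]
tcp_rot: [[0.001, 0.399, -0.917], [-0.001, -0.917, -0.399], [-1.0, 0.001, -0.001]]
force: [0.6, -0.6, 0.2]
opening: 0.808
```

Call:
{"fn": "play_rows", "kwargs": {
  "motion": [
    [[0, 0, 0], [0, 0, 0], 0.6],
    [[0, 0, 0], [0, 0, 0], 0.5],
    [[0, 0, 0], [0, 0, 0], 0.4],
    [[0, 0, 0], [0, 0, 0], 0.3],
    [[0, 0, 0], [0, 0, 0], 0.3],
    [[0, 0, 0], [0, 0, 0], 0.3],
    [[0, 0, 0], [0, 0, 0], 0.3],
    [[0, 0, 0], [0, 0, 0], 0.3]
  ]
}}

```text
time_s: 22.05
position: [0.6419, -0.1806, 0.0124]
tcp_rot: [[0.001, 0.399, -0.917], [-0.001, -0.917, -0.399], [-1.0, 0.001, -0.001]]
force: [-0.0, -0.1, 6.0]
opening: 0.454
```

Call:
{"fn": "play_rows", "kwargs": {
  "motion": [
    [[-10, 0, 0], [0, 0, 0], 0.3],
    [[-40, 0, 0], [0, 0, 0], 0.3],
    [[-80, 0, 0], [0, 0, 0], 0.3],
    [[-120, 0, 0], [0, 0, 0], 0.3],
    [[-160, 0, 0], [0, 0, 0], 0.3],
    [[-190, 0, 0], [0, 0, 0], 0.3],
    [[-190, 0, 0], [0, 0, 0], 0.3],
    [[-190, 0, 0], [0, 0, 0], 0.3]
  ]
}}

```text
time_s: 22.85
position: [0.641, -0.1801, 0.2016]
tcp_rot: [[-0.0, 0.399, -0.917], [0.0, -0.917, -0.399], [-1.0, -0.0, 0.0]]
force: [0.2, 0.6, -1.3]
opening: 0.455
```

```bash
python3 - <<'E'
from h import *
c=cap("wrist","w13")
s=bot.read_state(); print(s["position"],s["force"],s["opening"])
print(toolshift((.4222,-.2326,.2)))
E
```

```text
[ 0.6401764  -0.17971991  0.20011253] [-0.76594942 -1.25152888 -1.01905832] 0.45295662426214567
[  0.7 -38.6 221. ]
```

View pics/w13.png

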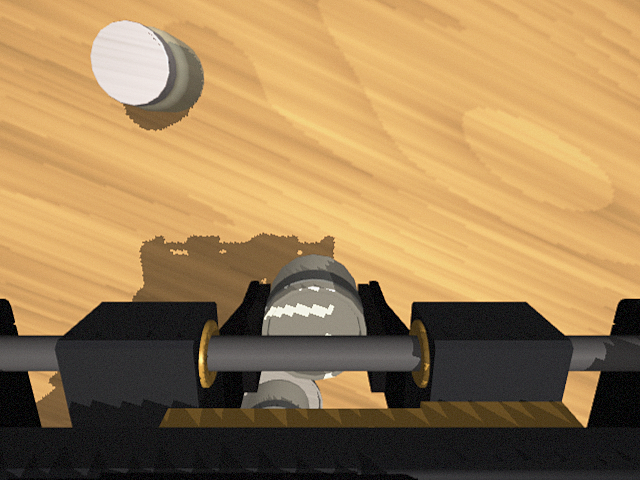

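Small tub held upright (lid around (315,330)). Back to the stack.

Call:
{"fn": "play_rows", "kwargs": {
  "motion": [
    [[0, -4, 20], [0, 0, 0], 0.3],
    [[0, -11, 60], [0, 0, 0], 0.3],
    [[0, -18, 100], [0, 0, 0], 0.3],
    [[0, -25, 140], [0, 0, 0], 0.3],
    [[0, -32, 180], [0, 0, 0], 0.3],
    [[0, -39, 210], [0, 0, 0], 0.3],
    [[0, -40, 222], [0, 0, 0], 0.3],
    [[0, -40, 222], [0, 0, 0], 0.3]
  ]
}}

```text
time_s: 23.7
position: [0.4202, -0.232, 0.2003]
tcp_rot: [[-0.003, 0.397, -0.918], [0.003, -0.918, -0.397], [-1.0, -0.003, 0.001]]
force: [-0.2, -0.9, -0.8]
opening: 0.454
```

Call:
{"fn": "play_rows", "kwargs": {
  "motion": [
    [[0, 0, 0], [0, 0, 0], 0.3],
    [[0, 0, 0], [0, 0, 0], 0.3],
    [[0, 0, 0], [0, 0, 0], 0.3],
    [[0, 0, 0], [0, 0, 0], 0.3],
    [[0, 0, 0], [0, 0, 0], 0.3],
    [[0, 0, 0], [0, 0, 0], 0.3]
  ]
}}

```text
time_s: 24.3
position: [0.4221, -0.2322, 0.2015]
tcp_rot: [[0.0, 0.4, -0.917], [-0.0, -0.917, -0.4], [-1.0, 0.0, -0.0]]
force: [-0.6, -0.3, -0.5]
opening: 0.454
```

```bash
python3 - <<'E'
from h import *
for i in range(3):
    c=cap("wrist","w14")
    s=bot.read_state(); print(s["position"],s["force"],s["opening"],toolshift((.4222,-.2326,.115)))
E
```

```text
[ 0.42203637 -0.23223762  0.20155926] [ 0.72058748 -0.38396118 -0.67661602] 0.454357987090195 [86.6  0.4 -0. ]
[ 0.42198416 -0.23227097  0.20155881] [ 0.90903658 -0.02039807 -1.26549536] 0.45660379527811895 [86.6  0.4 -0.1]
[ 0.4219548  -0.23229675  0.20159478] [-0.6496779  -0.06756711 -0.41236917] 0.45063224878874525 [86.6  0.4 -0.1]
```

View pics/w14.png

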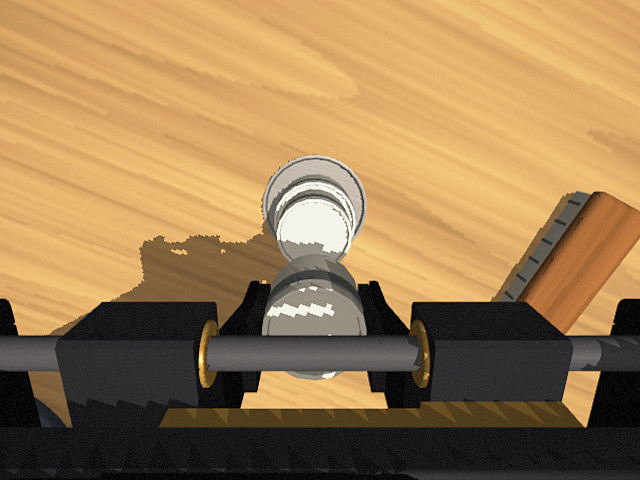

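Aligned. Lowering in stages; contact should come at TCP z ≈ 0.1034.

Call:
{"fn": "play_rows", "kwargs": {
  "motion": [
    [[30, 0, -0.5], [0, 0, 0], 0.3],
    [[60, 0, -0.5], [0, 0, 0], 0.3],
    [[78, 0, -0.5], [0, 0, 0], 0.3],
    [[88, 0, -0.5], [0, 0, 0], 0.3],
    [[90, 0, -0.5], [0, 0, 0], 0.3],
    [[90, 0, -0.5], [0, 0, 0], 0.3],
    [[90, 0, -0.5], [0, 0, 0], 0.3],
    [[90, 0, -0.5], [0, 0, 0], 0.3]
  ]
}}

```text
time_s: 25.25
position: [0.4229, -0.2326, 0.1125]
tcp_rot: [[0.002, 0.399, -0.917], [-0.001, -0.917, -0.399], [-1.0, 0.002, -0.001]]
force: [-0.5, 0.0, -1.3]
opening: 0.452
```

```bash
python3 - <<'E'
from h import *
c=cap("wrist","w15"); s=bot.read_state(); print(s["position"],s["force"],s["opening"],toolshift((.4226,-.2324,.1034)))
sc=cap("scene"); cv2.imwrite("pics/s15.png",cv2.resize(sc["img"][110:230,200:340],None,fx=5,fy=5,interpolation=cv2.INTER_CUBIC))
E
```

```text
[ 0.42286758 -0.23253902  0.11240043] [ 0.34924298  0.04218416 -1.80399565] 0.4547403970576893 [ 9.  -0.3  0.2]
```

View pics/s15.png

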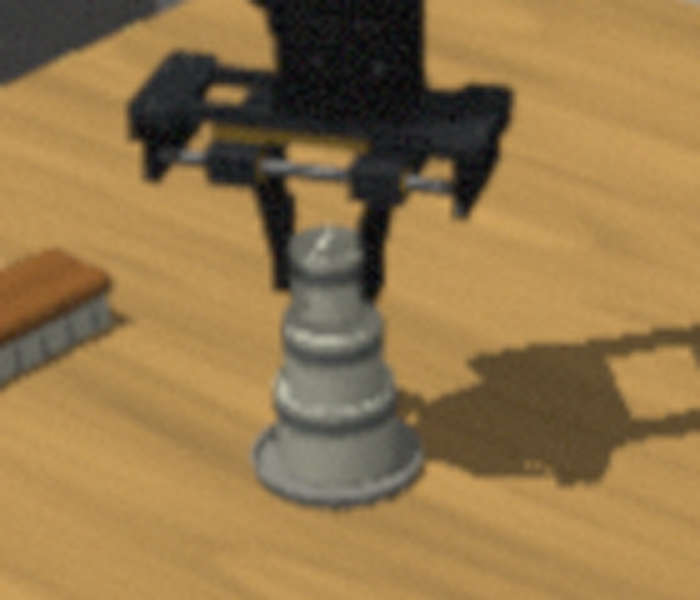

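View pics/w15.png

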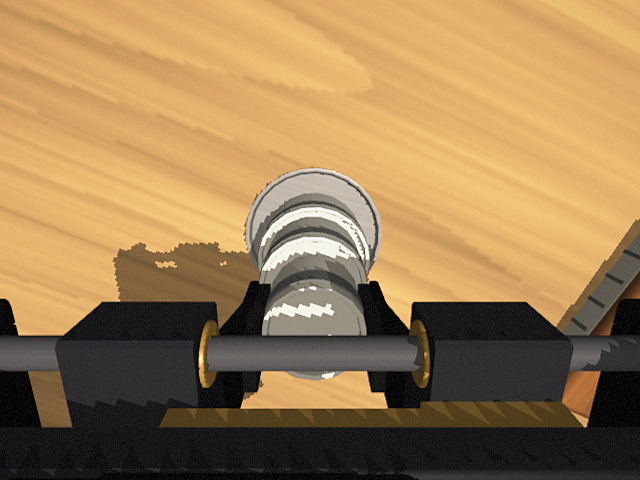

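Concentric in both views. Lower 9 mm, then creep.

Call:
{"fn": "play_rows", "kwargs": {
  "motion": [
    [[2, 0, 0], [0, 0, 0], 0.3],
    [[4, 0, 0], [0, 0, 0], 0.3],
    [[6, 0, 0], [0, 0, 0], 0.3],
    [[7, 0, 0], [0, 0, 0], 0.3],
    [[8, 0, 0], [0, 0, 0], 0.3],
    [[9, 0, 0], [0, 0, 0], 0.3],
    [[9, 0, 0], [0, 0, 0], 0.3],
    [[9, 0, 0], [0, 0, 0], 0.3]
  ]
}}

```text
time_s: 26.15
position: [0.4223, -0.2321, 0.1033]
tcp_rot: [[0.0, 0.399, -0.917], [-0.0, -0.917, -0.399], [-1.0, 0.0, 0.0]]
force: [-0.9, 1.1, 6.6]
opening: 0.451
```

Call:
{"fn": "play_rows", "kwargs": {
  "motion": [
    [[0.5, 0, 0], [0, 0, 0], 0.3],
    [[1, 0, 0], [0, 0, 0], 0.3],
    [[1, 0, 0], [0, 0, 0], 0.3],
    [[1, 0, 0], [0, 0, 0], 0.3]
  ]
}}

```text
time_s: 26.55
position: [0.4224, -0.2321, 0.1032]
tcp_rot: [[0.0, 0.399, -0.917], [-0.0, -0.917, -0.399], [-1.0, 0.001, -0.0]]
force: [-3.2, 1.7, 14.7]
opening: 0.452
```

Contact came at 0.1032, so it's seated. Release and rise.

Call:
{"fn": "play_rows", "kwargs": {
  "motion": [
    [[-1, 0, 0], [0, 0, 0], 0.3],
    [[-1, 0, 0], [0, 0, 0], 0.5],
    [[-1, 0, 0], [0, 0, 0], 0.7],
    [[-1, 0, 0], [0, 0, 0], 0.8],
    [[-1, 0, 0], [0, 0, 0], 0.8],
    [[-1, 0, 0], [0, 0, 0], 0.8],
    [[-1, 0, 0], [0, 0, 0], 0.8],
    [[-1, 0, 0], [0, 0, 0], 0.8]
  ]
}}

```text
time_s: 27.35
position: [0.4223, -0.2321, 0.1025]
tcp_rot: [[-0.0, 0.399, -0.917], [0.0, -0.917, -0.399], [-1.0, -0.0, 0.0]]
force: [-0.6, -0.6, -0.4]
opening: 0.796
```

Call:
{"fn": "play_rows", "kwargs": {
  "motion": [
    [[-15, 0, 0], [0, 0, 0], 0.8],
    [[-45, 0, 0], [0, 0, 0], 0.8],
    [[-75, 0, 0], [0, 0, 0], 0.8],
    [[-97, 0, 0], [0, 0, 0], 0.8],
    [[-97, 0, 0], [0, 0, 0], 0.8],
    [[-97, 0, 0], [0, 0, 0], 0.8],
    [[-97, 0, 0], [0, 0, 0], 0.8],
    [[-97, 0, 0], [0, 0, 0], 0.8]
  ]
}}

```text
time_s: 28.15
position: [0.4217, -0.2315, 0.1983]
tcp_rot: [[-0.002, 0.399, -0.917], [0.002, -0.917, -0.399], [-1.0, -0.003, 0.001]]
force: [-0.2, -0.2, -0.2]
opening: 0.8
```

```bash
python3 - <<'E'
from h import *
s=bot.read_state(); print(s["position"],s["force"],s["opening"])
c=cap("wrist"); p=(.4222,-.2325)
overlay(c,"w16",[(p,.034,.054,(0,0,255)),(p,.0275,.095,(0,0,255)),(p,.021,.131,(0,0,255)),(p,.0185,.131,(0,255,0))],(*p,.1),60,6)
sc=cap("scene"); cv2.imwrite("pics/s16.png",cv2.resize(sc["img"][110:230,200:340],None,fx=5,fy=5,interpolation=cv2.INTER_CUBIC))
print(toolshift((.629,.226,.2)))
E
```

```text
[ 0.42166682 -0.23153906  0.19834228] [-0.20548652 -0.2397835  -0.20561267] 0.7999425110765183
[  -1.1 -337.  -372.7]
```

View pics/w16.png

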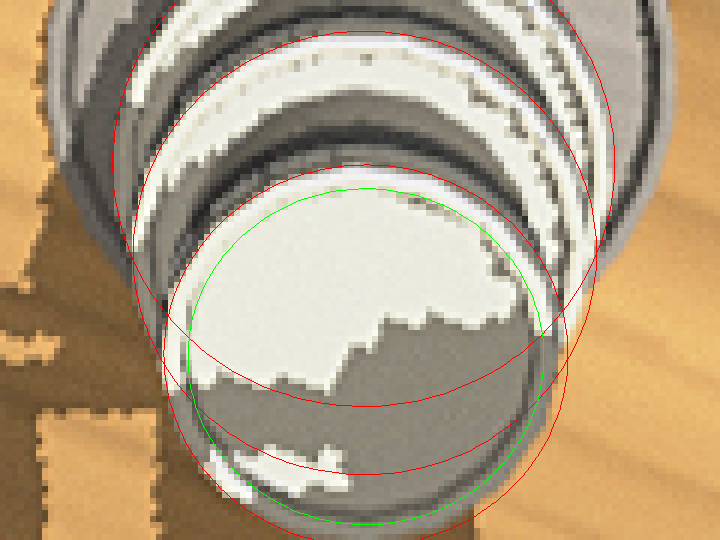

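View pics/s16.png

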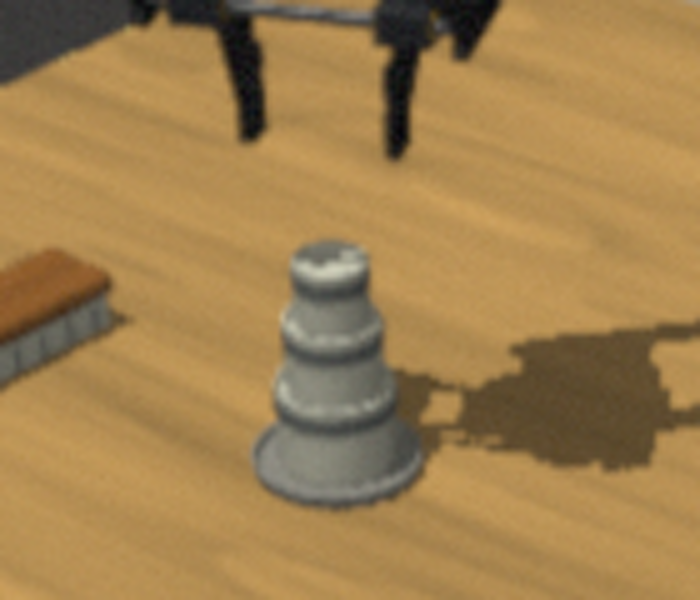

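The stack of three is straight and the rings match to about 1 px. Now the cup.

Call:
{"fn": "play_rows", "kwargs": {
  "motion": [
    [[0, -30, -33], [0, 0, 0], 0.8],
    [[0, -60, -66], [0, 0, 0], 0.8],
    [[0, -90, -99], [0, 0, 0], 0.8],
    [[0, -120, -132], [0, 0, 0], 0.8],
    [[0, -150, -165], [0, 0, 0], 0.8],
    [[0, -180, -199], [0, 0, 0], 0.8],
    [[0, -210, -232], [0, 0, 0], 0.8],
    [[0, -240, -265], [0, 0, 0], 0.8]
  ]
}}

```text
time_s: 29.05
position: [0.5697, 0.0956, 0.1988]
tcp_rot: [[-0.001, 0.4, -0.917], [-0.0, -0.917, -0.4], [-1.0, -0.0, 0.001]]
force: [-0.5, -1.5, -0.3]
opening: 0.799
```

Call:
{"fn": "play_rows", "kwargs": {
  "motion": [
    [[0, -30, -33], [0, 0, 0], 0.8],
    [[0, -60, -66], [0, 0, 0], 0.8],
    [[0, -97, -108], [0, 0, 0], 0.8],
    [[0, -97, -108], [0, 0, 0], 0.8],
    [[0, -97, -108], [0, 0, 0], 0.8],
    [[0, -97, -108], [0, 0, 0], 0.8],
    [[0, -97, -108], [0, 0, 0], 0.8],
    [[0, -97, -108], [0, 0, 0], 0.8]
  ]
}}

```text
time_s: 29.85
position: [0.6295, 0.2242, 0.1996]
tcp_rot: [[-0.001, 0.398, -0.918], [-0.0, -0.918, -0.398], [-1.0, 0.0, 0.001]]
force: [-0.9, -0.2, 1.3]
opening: 0.798
```

```bash
python3 - <<'E'
from h import *
c=cap("wrist","w17")
s=bot.read_state(); print(s["position"],s["joint_positions"])
p,_=fitsil(c,(.629,.226),.017,.036,0,.0145,name="w17f"); print(p,_)
overlay(c,"w17o",[(p,.017,.036,(0,0,255)),(p,.0145,.036,(0,255,0)),(p,.0145,0,(255,0,0))],(*p,.04),60,6)
print(toolshift((*p,.009)))
E
```

```text
[0.62958423 0.22441927 0.19974571] [ 1.00631341e+01  3.50029573e+01  7.66600967e+01 -8.58202751e-03
  6.83539248e+01  7.66302986e+01]
[0.6334 0.2276] 0.9531478770131772
[190.7  -1.4  -4.8]
```

View pics/w17o.png

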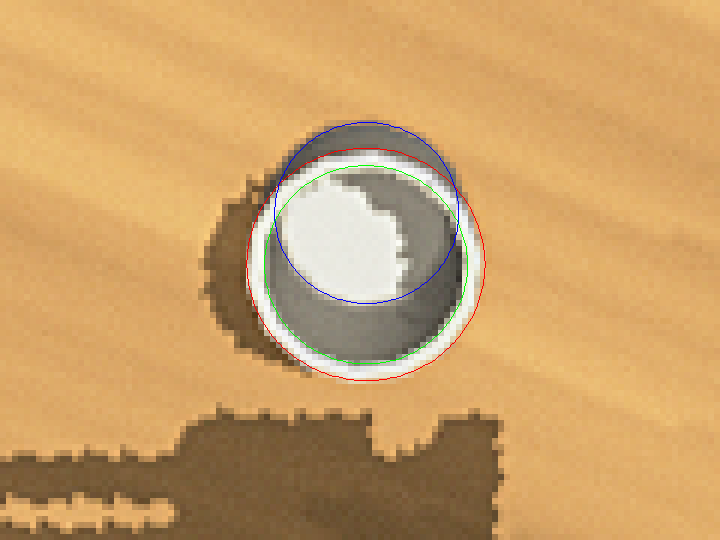

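View pics/w17f.png

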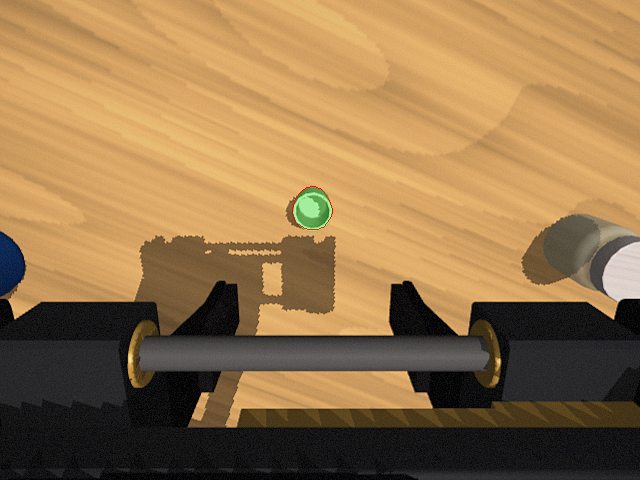

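Call:
{"fn": "play_rows", "kwargs": {
  "motion": [
    [[40, -1.5, -5], [0, 0, 0], 0.8],
    [[80, -1.5, -5], [0, 0, 0], 0.8],
    [[120, -1.5, -5], [0, 0, 0], 0.8],
    [[150, -1.5, -5], [0, 0, 0], 0.8],
    [[175, -1.5, -5], [0, 0, 0], 0.8],
    [[190, -1.5, -5], [0, 0, 0], 0.8],
    [[190, -1.5, -5], [0, 0, 0], 0.8],
    [[190, -1.5, -5], [0, 0, 0], 0.8]
  ]
}}

```text
time_s: 30.7
position: [0.6345, 0.229, 0.0104]
tcp_rot: [[0.001, 0.399, -0.917], [0.0, -0.917, -0.399], [-1.0, 0.0, -0.001]]
force: [0.3, -0.3, 0.7]
opening: 0.802
```

```bash
python3 - <<'E'
from h import *
c=cap("wrist","w18"); s=bot.read_state(); print(s["position"],s["force"],toolshift((.6334,.2276,.009)))
E
```

```text
[0.63504696 0.22918681 0.01107281] [-0.20473847 -0.28414548 -0.50026141] [2.1 0.8 2.1]
```

View pics/w18.png

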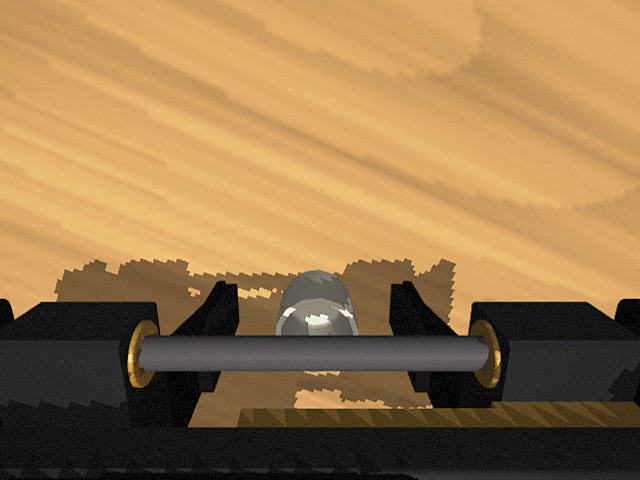

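Call:
{"fn": "play_rows", "kwargs": {
  "motion": [
    [[1, 0.5, 1.5], [0, 0, 0], 0.8],
    [[1, 0.5, 1.5], [0, 0, 0], 0.7],
    [[1, 0.5, 1.5], [0, 0, 0], 0.6],
    [[1, 0.5, 1.5], [0, 0, 0], 0.6]
  ]
}}

```text
time_s: 31.15
position: [0.6328, 0.2282, 0.0091]
tcp_rot: [[0.001, 0.399, -0.917], [0.0, -0.917, -0.399], [-1.0, 0.0, -0.001]]
force: [-0.4, -0.6, 0.0]
opening: 0.633
```

Call:
{"fn": "play_rows", "kwargs": {
  "motion": [
    [[0, 0, 0], [0, 0, 0], 0.5],
    [[0, 0, 0], [0, 0, 0], 0.45],
    [[0, 0, 0], [0, 0, 0], 0.4],
    [[0, 0, 0], [0, 0, 0], 0.35],
    [[0, 0, 0], [0, 0, 0], 0.25],
    [[0, 0, 0], [0, 0, 0], 0.25],
    [[0, 0, 0], [0, 0, 0], 0.25],
    [[0, 0, 0], [0, 0, 0], 0.25]
  ]
}}

```text
time_s: 31.95
position: [0.6325, 0.2281, 0.0085]
tcp_rot: [[-0.0, 0.399, -0.917], [0.0, -0.917, -0.399], [-1.0, -0.0, 0.0]]
force: [-0.2, 1.2, -0.4]
opening: 0.364
```

```bash
python3 - <<'E'
from h import *
s=bot.read_state(); print(s["position"],s["force"],toolshift((.6334,.2276,.009)))
E
```

```text
[0.63253195 0.22812979 0.00848147] [-0.1756197   1.22411499 -0.43969932] [-0.5  0.8 -0.6]
```

Call:
{"fn": "play_rows", "kwargs": {
  "motion": [
    [[-10, 0, 0], [0, 0, 0], 0.25],
    [[-40, 0, 0], [0, 0, 0], 0.25],
    [[-80, 0, 0], [0, 0, 0], 0.25],
    [[-120, 0, 0], [0, 0, 0], 0.25],
    [[-160, 0, 0], [0, 0, 0], 0.25],
    [[-200, 0, 0], [0, 0, 0], 0.25],
    [[-220, 0, 0], [0, 0, 0], 0.25],
    [[-220, 0, 0], [0, 0, 0], 0.25]
  ]
}}

```text
time_s: 32.75
position: [0.6349, 0.2287, 0.2338]
tcp_rot: [[0.009, 0.399, -0.917], [0.002, -0.917, -0.399], [-1.0, 0.002, -0.009]]
force: [-0.9, -0.0, 0.5]
opening: 0.364
```

```bash
python3 - <<'E'
from h import *
c=cap("wrist","w19"); s=bot.read_state(); print(s["position"],s["force"],s["opening"],toolshift((.4222,-.2325,.23)))
E
```

```text
[0.63324738 0.22829084 0.23082084] [-0.10518526  0.91276964 -0.52321076] 0.3668586420797438 [ -0.4 338.1 377.5]
```

View pics/w19.png

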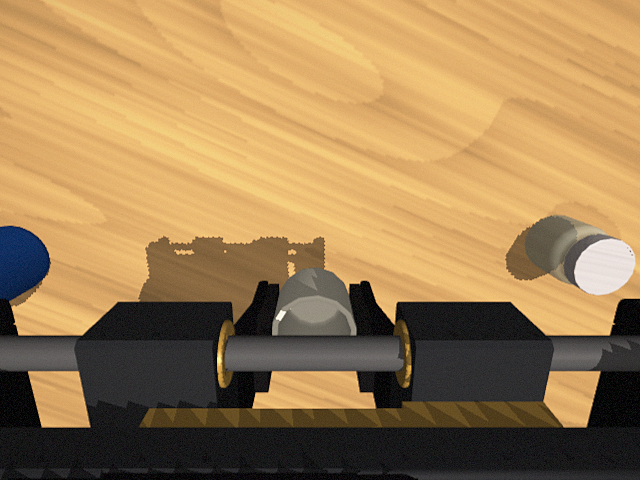

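The cup is held mouth up, rim around (315,310). Carrying it over.

Call:
{"fn": "play_rows", "kwargs": {
  "motion": [
    [[0, 15, 17], [0, 0, 0], 0.25],
    [[0, 45, 50], [0, 0, 0], 0.25],
    [[0, 75, 84], [0, 0, 0], 0.25],
    [[0, 105, 117], [0, 0, 0], 0.25],
    [[0, 135, 150], [0, 0, 0], 0.25],
    [[0, 165, 184], [0, 0, 0], 0.25],
    [[0, 195, 217], [0, 0, 0], 0.25],
    [[0, 225, 250], [0, 0, 0], 0.25]
  ]
}}

```text
time_s: 33.6
position: [0.4907, -0.0788, 0.2266]
tcp_rot: [[-0.004, 0.4, -0.917], [0.002, -0.917, -0.4], [-1.0, -0.003, 0.003]]
force: [0.4, -0.3, -0.3]
opening: 0.362
```

Call:
{"fn": "play_rows", "kwargs": {
  "motion": [
    [[0, 30, 33], [0, 0, 0], 0.25],
    [[0, 60, 66], [0, 0, 0], 0.25],
    [[0, 90, 100], [0, 0, 0], 0.25],
    [[0, 113, 127], [0, 0, 0], 0.25],
    [[0, 113, 127], [0, 0, 0], 0.25],
    [[0, 113, 127], [0, 0, 0], 0.25],
    [[0, 113, 127], [0, 0, 0], 0.25],
    [[0, 113, 127], [0, 0, 0], 0.25]
  ]
}}

```text
time_s: 34.4
position: [0.422, -0.2308, 0.228]
tcp_rot: [[-0.001, 0.401, -0.916], [0.001, -0.916, -0.401], [-1.0, -0.002, 0.0]]
force: [0.0, 0.2, -0.9]
opening: 0.367
```

Call:
{"fn": "play_rows", "kwargs": {
  "motion": [
    [[0, 0, 0], [0, 0, 0], 0.25],
    [[0, 0, 0], [0, 0, 0], 0.25],
    [[0, 0, 0], [0, 0, 0], 0.25],
    [[0, 0, 0], [0, 0, 0], 0.25]
  ]
}}

```text
time_s: 34.8
position: [0.4221, -0.2321, 0.2286]
tcp_rot: [[0.0, 0.4, -0.917], [-0.0, -0.917, -0.4], [-1.0, 0.0, -0.0]]
force: [0.6, 0.5, -0.6]
opening: 0.365
```

```bash
python3 - <<'E'
from h import *
c=cap("wrist","w20"); s=bot.read_state(); print(s["position"],s["force"],s["opening"],toolshift((.4217,-.2327,.150)))
E
```

```text
[ 0.42202005 -0.23220402  0.22861372] [ 0.01761396 -0.40307795 -0.12741549] 0.36283751907162554 [78.6  0.3  0.5]
```

View pics/w20.png

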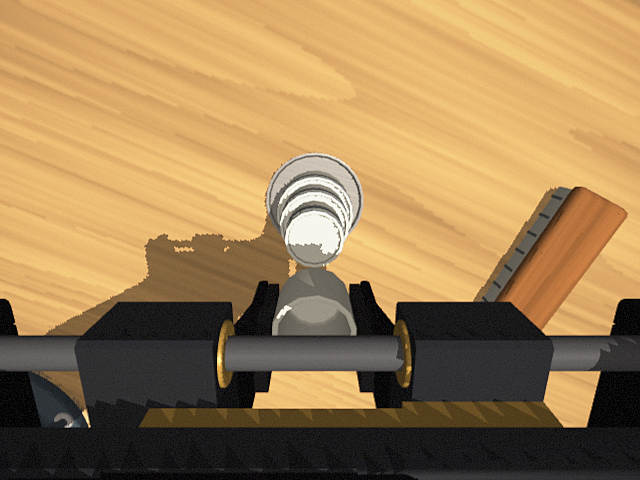

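Above the stack and in line. Contact is expected at z ≈ 0.1355.

Call:
{"fn": "play_rows", "kwargs": {
  "motion": [
    [[30, 0, 0.5], [0, 0, 0], 0.25],
    [[55, 0, 0.5], [0, 0, 0], 0.25],
    [[75, 0, 0.5], [0, 0, 0], 0.25],
    [[82, 0, 0.5], [0, 0, 0], 0.25],
    [[84, 0, 0.5], [0, 0, 0], 0.25],
    [[84, 0, 0.5], [0, 0, 0], 0.25],
    [[84, 0, 0.5], [0, 0, 0], 0.25],
    [[84, 0, 0.5], [0, 0, 0], 0.25]
  ]
}}

```text
time_s: 35.65
position: [0.422, -0.233, 0.1454]
tcp_rot: [[0.002, 0.399, -0.917], [-0.001, -0.917, -0.399], [-1.0, 0.002, -0.001]]
force: [-0.5, 0.3, -1.3]
opening: 0.364
```

```bash
python3 - <<'E'
from h import *
c=cap("wrist","w21"); sc=cap("scene"); cv2.imwrite("pics/s21.png",cv2.resize(sc["img"][110:230,200:340],None,fx=5,fy=5,interpolation=cv2.INTER_CUBIC))
s=bot.read_state(); print(s["position"],s["force"],s["opening"],toolshift((.4217,-.2327,.1355)))
E
```

```text
[ 0.42177137 -0.23278565  0.14521355] [-0.45283511 -0.02868055 -0.66546771] 0.362435538348268 [ 9.7 -0.1  0. ]
```

View pics/s21.png

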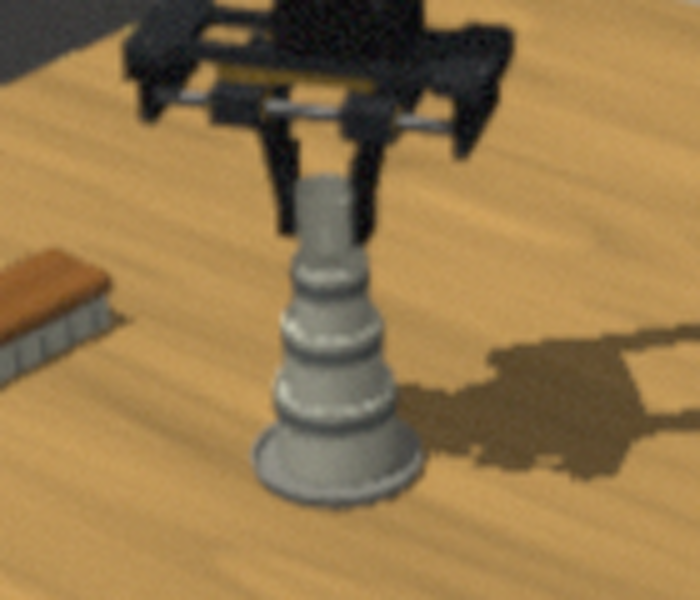

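View pics/w21.png

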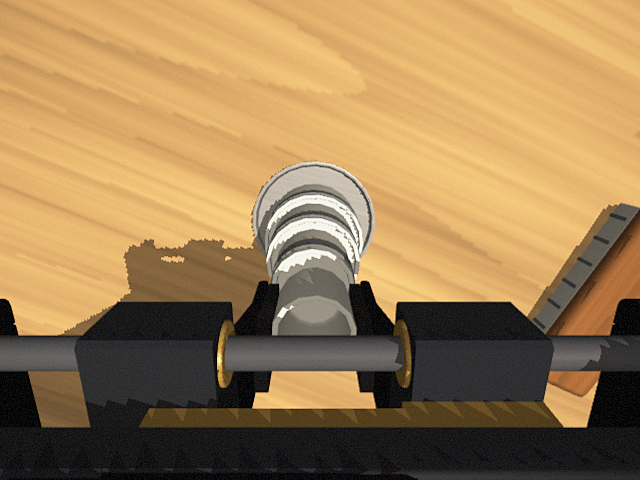

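Call:
{"fn": "play_rows", "kwargs": {
  "motion": [
    [[2, 0, 0], [0, 0, 0], 0.25],
    [[4, 0, 0], [0, 0, 0], 0.25],
    [[6, 0, 0], [0, 0, 0], 0.25],
    [[7, 0, 0], [0, 0, 0], 0.25],
    [[8, 0, 0], [0, 0, 0], 0.25],
    [[8.5, 0, 0], [0, 0, 0], 0.25],
    [[8.5, 0, 0], [0, 0, 0], 0.25],
    [[8.5, 0, 0], [0, 0, 0], 0.25]
  ]
}}

```text
time_s: 36.55
position: [0.4215, -0.2325, 0.136]
tcp_rot: [[-0.0, 0.399, -0.917], [0.0, -0.917, -0.399], [-1.0, -0.0, 0.0]]
force: [0.4, -0.8, -0.6]
opening: 0.362
```

Call:
{"fn": "play_rows", "kwargs": {
  "motion": [
    [[0.5, 0, 0], [0, 0, 0], 0.25],
    [[1, 0, 0], [0, 0, 0], 0.25],
    [[1, 0, 0], [0, 0, 0], 0.25],
    [[1, 0, 0], [0, 0, 0], 0.25]
  ]
}}

```text
time_s: 36.95
position: [0.4215, -0.2326, 0.1354]
tcp_rot: [[0.0, 0.399, -0.917], [-0.0, -0.917, -0.399], [-1.0, 0.0, -0.0]]
force: [-0.4, -0.5, 4.0]
opening: 0.364
```

Contact at 0.1354 as expected. A gentle release, then straight up.

Call:
{"fn": "play_rows", "kwargs": {
  "motion": [
    [[0, 0, 0], [0, 0, 0], 0.4],
    [[0, 0, 0], [0, 0, 0], 0.5],
    [[0, 0, 0], [0, 0, 0], 0.6],
    [[0, 0, 0], [0, 0, 0], 0.8],
    [[0, 0, 0], [0, 0, 0], 0.8],
    [[0, 0, 0], [0, 0, 0], 0.8],
    [[-10, 0, 0], [0, 0, 0], 0.8],
    [[-30, 0, 0], [0, 0, 0], 0.8]
  ]
}}

```text
time_s: 37.75
position: [0.4206, -0.2318, 0.1647]
tcp_rot: [[-0.003, 0.399, -0.917], [0.002, -0.917, -0.399], [-1.0, -0.003, 0.001]]
force: [1.2, -0.8, -0.0]
opening: 0.789
```

Call:
{"fn": "play_rows", "kwargs": {
  "motion": [
    [[-30, 0, 0], [0, 0, 0], 0.8],
    [[-60, 0, 0], [0, 0, 0], 0.8],
    [[-90, 0, 0], [0, 0, 0], 0.8],
    [[-90, 0, 0], [0, 0, 0], 0.8],
    [[-90, 0, 0], [0, 0, 0], 0.8],
    [[-90, 0, 0], [0, 0, 0], 0.8],
    [[-90, 0, 0], [0, 0, 0], 0.8],
    [[-90, 0, 0], [0, 0, 0], 0.8]
  ]
}}

```text
time_s: 38.55
position: [0.4209, -0.2321, 0.254]
tcp_rot: [[-0.002, 0.399, -0.917], [0.002, -0.917, -0.399], [-1.0, -0.002, 0.001]]
force: [-0.5, -0.4, 0.2]
opening: 0.8
```

```bash
python3 - <<'E'
from h import *
s=bot.read_state(); print(s["position"],s["force"],s["opening"])
c=cap("wrist"); p=(.4221,-.2325)
overlay(c,"w22",[(p,.034,.054,(0,0,255)),(p,.0275,.095,(0,0,255)),(p,.021,.131,(0,0,255)),(p,.017,.163,(0,255,0))],(*p,.12),60,6)
sc=cap("scene","s22f"); cv2.imwrite("pics/s22.png",cv2.resize(sc["img"][110:230,200:340],None,fx=5,fy=5,interpolation=cv2.INTER_CUBIC))
t=cap("top","t22")
E
```

```text
[ 0.42094326 -0.23209714  0.25402313] [-0.48737765 -0.4125066   0.22322431] 0.8000336912432371
```

View pics/w22.png

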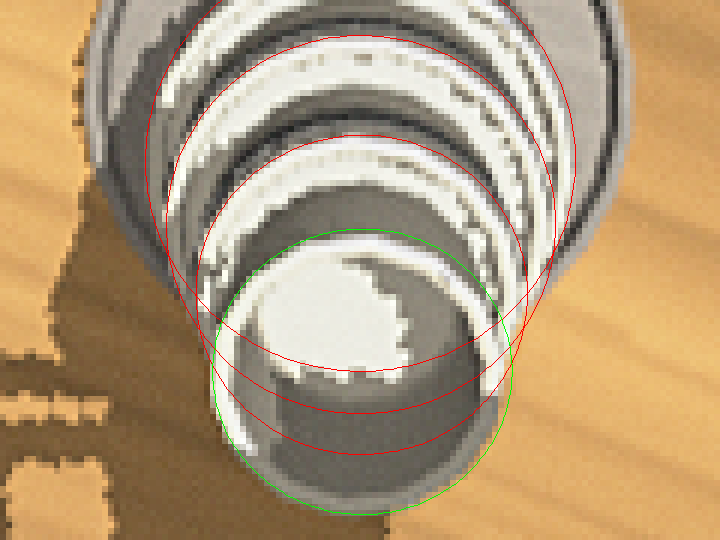

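View pics/s22.png

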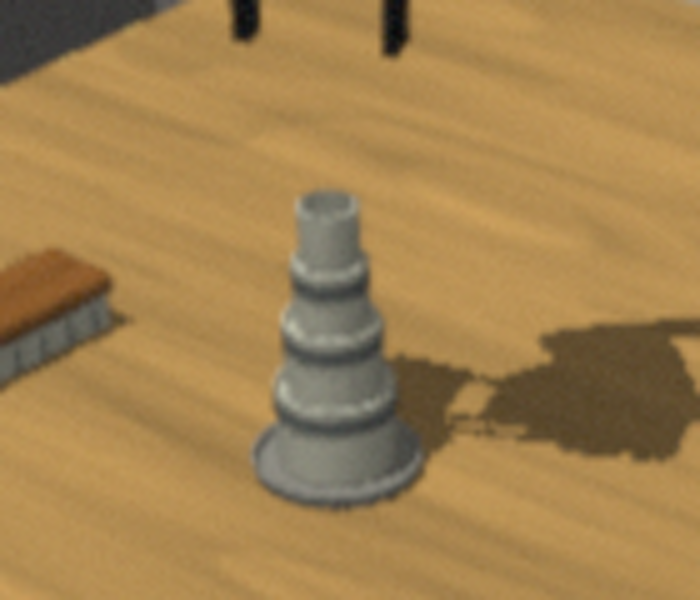

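View pics/s22f.png

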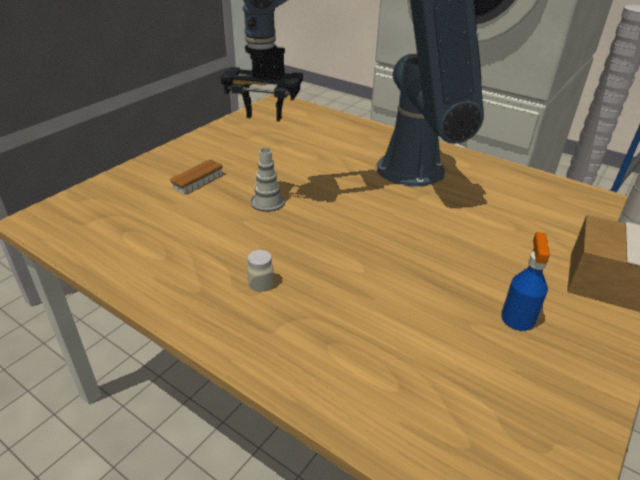

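The stack is upright and concentric, the cup is mouth up, the bystanders are where they were, and the gripper is well clear. Handing in.

```bash
python3 - <<'E'
from rig import bot
print(bot.hand_in())
E
```

```text
the job is handed in; nothing more can be done
None
```

I built the stack on the tray from the bottom up: large tub, medium tub, small tub, then the cup mouth up. I handed it in at about 39 s of the 122 s allowed; no verdict was reported.

- **Seating:** Each piece was lowered until it touched, then released. The medium tub, small tub and cup touched within about 0.2 mm of the height expected for full seating. The large tub touched about 1 mm higher than I planned, but the pieces above it landed where a flush tub would put them.
- **Alignment:** In the last wrist picture all the rims lie within about 1–2 px of one common vertical axis. The earlier camera estimates of the tray and tub positions disagreed by 1–3 mm, as the 2 mm calibration would suggest. That is within the fit clearances.
- **Bystanders:** The scene view shows the stack upright. The peg jar, brush and spray bottle look unmoved; I compared them by eye and did not measure them. The gripper was open and well clear of the stack, with the TCP about 90 mm above the top of the cup.

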